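Take down the heating stack and put the crucible on the balance

TASK

The heating run is over: take the stack on the hotplate apart from the top down, one piece at a time. Put the lid, knob up, in the shallow steel dish, then stand the crucible in the middle of the balance pan, then put the aluminium block right way up in the middle of the round cork mat, and last lay the clay tile in the middle of the grooved wooden board, lengthwise along it. Set the pieces down without dropping them, keep the crucible upright, and leave the conical flask standing where it is.

Things in the scene. Friction and masses are not known exactly. Their poses are not given: they have to be found in the camera images.
- lid_mid (a point): White porcelain crucible lid, top piece of the stack. Disc 45 mm in diameter and 5 mm thick, with a 36 mm wide, 4 mm deep plug below it and an upright round knob 13 mm in diameter and 18 mm high on top; 27 mm high overall, 35 g. Point: on its axis, half-way up (13.5 mm above the plug's underside, 13.5 mm below the knob's top); the disc's upper face is 4.5 mm below the point. z is up along the knob. The plug hangs loosely in the crucible's mouth.
- crucible_mid (a point): White porcelain crucible, open at the top, second piece of the stack. 46 mm high; its upper 26 mm is a straight cylinder 54 mm in diameter (mouth 40 mm), tapering below to a foot 34 mm wide; about 110 g. Point: on its axis, half-way up (23 mm above the foot). z is up. At the start its foot stands 10 mm deep in the block's round well, loosely, so that its straight part begins 10 mm above the block's upper face.
- block_mid (a point): Bare aluminium heating block, third piece of the stack: oblong, 56 mm (its x) by 84 mm (its y), 34 mm high (z up), with a round well 44 mm wide and 10 mm deep in the middle of its upper face; about 0.38 kg. Point: its centre, 17 mm above its underside. At the start it lies flat on the tile with its long side along the tile's, within about 8 degrees.
- tile_mid (a point): Reddish-brown unglazed clay tile, bottom piece of the stack: flat oblong, 62 mm (its x) by 116 mm (its y), 14 mm thick (z up), about 0.22 kg. Point: its centre, 7 mm above its underside. At the start it lies flat on the hotplate.
- hotplate: Low white hotplate (cold), 150 mm square, fixed, with two black knobs on its front and a dark, flat, 140 mm square metal top 65 mm above the bench. Carries the stack at the start. Origin: on the bench under its centre; z up.
- dish: Shallow round stainless dish, empty, fixed. 106 mm across the rim, about 92 mm across inside; floor 3 mm thick, rim 9 mm above the bench. Place for the lid. Origin: centre of its underside, on the bench.
- pan (a point): Centre of the upper face of the round steel pan (110 mm in diameter) of a grey bench balance; the face is 48 mm above the bench and stands 10 mm above the balance's 170 by 140 mm body, whose small dark blank display lies on the pan's -x side. Fixed. Place for the crucible.
- cork_mat: Round cork mat, 130 mm in diameter, 10 mm thick, fixed. Place for the aluminium block. Origin: centre of its underside, on the bench.
- board: Pale wooden board with dark grooves running lengthwise, 110 mm (its x) by 150 mm (its y), 12 mm thick, no rim, fixed. Place for the clay tile, long side along the board's long side. Origin: centre of its underside, on the bench.
- flask: Conical flask of green-tinted glass, 93 mm high, 70 mm wide at the foot, 34 mm at the lip, loose. Not to be moved. Origin: centre of its underside.
Mind the look-alikes: they are no part of the job. What is shaped like the part that bears lid_mid but blue is not meant.

How it is judged:
On the way, in this order (a step that is already met when the one before it is completed fails the run):
1. the lid lies in the steel dish, knob up, let go (horizontal distance between lid_mid and dish below 0.027 m and z of lid_mid in the frame of dish between 0.0125 and 0.0205 m and angle between lid_mid's own z axis and vertical below 0.15 rad and contact force between lid and the fingers below 0.05 N and linear speed of lid below 0.02 m/s and angular speed of lid below 0.3 rad/s), for 0.1 s.
2. the crucible stands in the middle of the balance pan, let go (horizontal distance between crucible_mid and pan below 0.015 m and z of crucible_mid in the frame of pan between 0.019 and 0.027 m and angle between crucible_mid's own z axis and vertical below 0.15 rad and contact force between crucible and the fingers below 0.05 N and linear speed of crucible below 0.02 m/s and angular speed of crucible below 0.3 rad/s), for 0.1 s.
3. the aluminium block rests in the middle of the cork mat, let go (horizontal distance between block_mid and cork_mat below 0.015 m and z of block_mid in the frame of cork_mat between 0.023 and 0.031 m and angle between block_mid's own z axis and vertical below 0.15 rad and contact force between block and the fingers below 0.05 N and linear speed of block below 0.02 m/s and angular speed of block below 0.3 rad/s), for 0.1 s.
4. the clay tile lies in the middle of the wooden board, lengthwise along it, let go (horizontal distance between tile_mid and board below 0.015 m and z of tile_mid in the frame of board between 0.015 and 0.023 m and angle between tile_mid's own z axis and vertical below 0.15 rad and angle between the y axis of tile_mid and the y axis of board, either way round below 0.2 rad and contact force between tile and the fingers below 0.05 N and linear speed of tile below 0.02 m/s and angular speed of tile below 0.3 rad/s), for 0.1 s.
At the end, for the whole second after the job is handed in: All released and at rest, upright: lid flat in the dish (within 27 mm of its centre); crucible on the pan, block on the cork mat, tile on the board, each flat and within 15 mm of the middle, the tile's long side within 0.2 rad of the board's (horizontal distance between lid_mid and dish below 0.027 m and z of lid_mid in the frame of dish between 0.0125 and 0.0205 m and angle between each of lid_mid, crucible_mid, block_mid, tile_mid's own z axis and vertical below 0.15 rad and linear speed of each of lid, crucible, block, tile below 0.02 m/s and angular speed of each of lid, crucible, block, tile below 0.3 rad/s and horizontal distance between crucible_mid and pan below 0.015 m and z of crucible_mid in the frame of pan between 0.019 and 0.027 m and horizontal distance between block_mid and cork_mat below 0.015 m and z of block_mid in the frame of cork_mat between 0.023 and 0.031 m and horizontal distance between tile_mid and board below 0.015 m and z of tile_mid in the frame of board between 0.015 and 0.023 m and angle between the y axis of tile_mid and the y axis of board, either way round below 0.2 rad); the robot touches nothing.
It fails at once if the crucible is tipped by more than 0.5 rad (angle between crucible_mid's own z axis and vertical above 0.5 rad).
It fails at once if the flask is tipped or pushed by more than 25 mm (distance of flask from where it was at the start of the episode above 0.025 m or angle between flask's own z axis and vertical above 0.3 rad).
It fails at once if a piece is dropped (moves faster than 0.7 m/s with no finger on it) ((contact force between lid and the fingers below 0.02 N and linear speed of lid above 0.7 m/s) or (contact force between crucible and the fingers below 0.02 N and linear speed of crucible above 0.7 m/s) or (contact force between block and the fingers below 0.02 N and linear speed of block above 0.7 m/s) or (contact force between tile and the fingers below 0.02 N and linear speed of tile above 0.7 m/s)).
It also fails if it takes over 128 s, if anything falls off the work surface, if the arm or the gripper's body presses on something with over 40 N, if the wrist force passes 120 N, or if a joint passes its speed limit or range.

ROBOT

A 6-joint arm with a two-finger parallel gripper is mounted at the origin on the work surface. World frame = base frame: x ahead of the robot, y to its left, z up, the work surface at z = 0. Lengths are in m, angles in rad, forces in N, time in s.
With the tool pointing down it reaches from about 0.275 to 0.725 m from the base axis. Payload 15.9 kg.
Tool frame: the origin (TCP) lies at the very end of the fingers, on their centre line; the grasp point (between the pads) lies 19 mm behind it (manip.grip_point_offset is the distance from the TCP to the grasp point, in m); z points along the fingers, y is the direction in which the jaws open and shut (so a half turn about z gives the same grasp; the last joint's range is limited). The gripper opens to 85 mm and grips with 20 to 120 N. Pads are 22 mm wide; open, the fingers measure 114 mm over their backs; the gripper's body (76 mm by 85 mm) begins 54 mm behind the grasp point. The pads swing forward as they close: fully open they stand 13 mm farther back than shut.
Start: joints at [-1.19, 0.213, -0.034, 1.323, 0, 1.571], TCP at [0.186, -0.464, 0.194] pointing down, gripper open.
Joint ranges: [-2.98, 2.98], [-0.74, 1.72], [-1.14, 1.35], [-2.1, 2.04], [-1.57, 1.44], [-3.14, 3.14]. Speed limits (rad/s): [1.89, 1.89, 2.39, 2.57, 3.14, 3.14].

INTERFACE

Orientations are given as a unit quaternion [w, x, y, z].
In Python, from bench import sensors, eyes, job, manip gives the robot as it stands.
- The arm moves only by the shell command python3 -m handwheel 'ROWS' [OPENING]. ROWS is JSON, a list of rows, each a list of 6 numbers: the shift along the tool's x, y, z in m, then the turn, a rotation vector about the tool's x, y, z in degrees. A call has exactly 8 rows; each row shifts and turns the commanded pose from where the row before left it, along the tool's axes as they then stand; what a row does not reach is not made up. A row lasts 1/10 s, in which the tool goes at most 50 mm and 8.59 degrees, less where a joint would pass 70% of its speed; a pose out of reach is approached as far as the arm can. A call with a gripper value outside its range is refused whole. OPENING is the finger opening in m, from 0 to 0.0854, set as the call begins (- or left out, the last holds). The fingers move at their own pace and stop on an object; the grip force is fixed at half the most. Time passes only in rows, so rows that do not move let the fingers close, or fill a call up. It gives the time, the measured TCP pose, the force and the opening at its end, in the units of the state.
- sensors.read_state(): the state, without advancing time (a new reading comes with each control period).
- eyes.camera(name): name is "scene" or "top" or "wrist"; returns a dict with "image" (480x640x3 uint8, red, green, blue), "z_map" (480x640 float32, m along the optical axis (not along the pixel's ray), 0 where there is no reading), "intrinsics" (3x3 intrinsics, pixels), "R" (3x3) and "t" (3): a world point X has camera coordinates R X + t. Camera axes: x right, y down, z forward; pixel columns grow to the right and rows downward; lengths in m; the calibration is good to about 2 mm. The wrist camera is an equidistant fisheye: a pixel r from the principal point sees the ray r / f radians off the axis. A picture is of the moment at which its call begins.
- job.hand_in(): hands the job in, once; it reports no verdict.
The state is a dict: "time": time; "joint_pos": joint angles; "qd": joint speeds; "tau": joint torques, N m; "tool_pos": TCP position; "orientation": TCP orientation; "ft_force": force on the tool from outside, world axes, zero at the start; "moment": the same for the moment, N m; "width": opening from 0.0 (shut) to 1.0 (fully open).
Only numpy, scipy, OpenCV 4.12 (cv2) and the standard library are available. Lean on these libraries where they do the work, as an engineer would, in place of code of your own. Each camera call takes 0.05 s, during which the arm holds its last target.

## Working session

There is one attempt and no reset: what is moved stays moved. The work goes in short steps, Python scripts to look and compute and a shell command to move; the robot and the scene stay as the last step left them, time stands still between calls to the robot, and variables do not carry over. Pictures are saved under pics/ and viewed, and the job is handed in when it is done.

```bash
ls; mkdir -p pics
python3 - <<'E'
from bench import sensors, eyes, job, manip
import cv2
print(sensors.read_state()); print(manip.grip_point_offset)
for n in ["scene","top","wrist"]:
    c=eyes.camera(n); cv2.imwrite(f"pics/{n}0.png",c["image"][:,:,::-1]); print(n,c["intrinsics"],c["R"],c["t"])
E
```

```text
pics
{'time': 0.0, 'joint_pos': array([-1.18999915e+00,  2.13400450e-01, -3.50528352e-02,  1.32353092e+00,
       -7.35519390e-05,  1.57078159e+00]), 'qd': array([ 2.16138910e-03, -5.90955116e-04,  7.03979224e-04,  1.43519398e-06,
        1.06250812e-03, -2.30238053e-04]), 'tau': array([ 1.54231460e-03, -6.86157632e+01,  4.87119913e+01,  1.72291661e-02,
       -1.04004282e-04, -7.75875833e-06]), 'tool_pos': array([ 0.18565863, -0.46382523,  0.19369656]), 'orientation': array([-5.76244979e-04,  9.81927308e-01,  1.89257518e-01, -1.48509861e-04]), 'ft_force': array([-0.37889651,  0.06132616, -0.181872  ]), 'moment': array([-0.00684608, -0.0043527 ,  0.00197469]), 'width': 0.996224017573764}
0.0187
scene [[515.23879484   0.         318.15737698]
 [  0.         515.23879484 235.46508751]
 [  0.           0.           1.        ]] [[-2.93457610e-01  9.55971941e-01 -5.28714832e-04]
 [ 5.77049552e-01  1.76697658e-01 -7.97365507e-01]
 [-7.62165629e-01 -2.34298070e-01 -6.03496453e-01]] [ 0.14844076 -0.19352702  1.53972678]
top [[452.55047117   0.         322.0169383 ]
 [  0.         452.55047117 241.46109303]
 [  0.           0.           1.        ]] [[-0.01463558 -0.9998739   0.00616264]
 [-0.98929112  0.01358499 -0.14532213]
 [ 0.14522009 -0.00822351 -0.9893652 ]] [-0.00940822  0.50856967  0.87472738]
wrist [[371.64829954   0.         318.55756081]
 [  0.         371.64829954 236.26670035]
 [  0.           0.           1.        ]] [[ 3.71760675e-01 -9.28328444e-01 -5.48176266e-04]
 [-8.77318794e-01 -3.51526150e-01  3.26712565e-01]
 [-3.03489265e-01 -1.20977958e-01 -9.45123590e-01]] [-0.5003684  -0.04259294  0.38084087]
```

View pics/scene0.png

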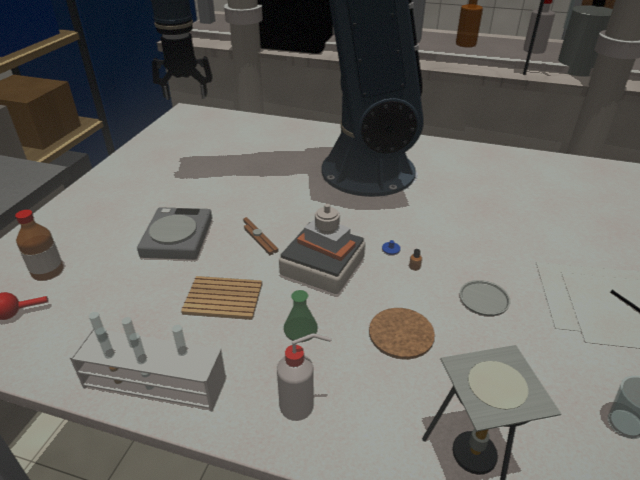

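View pics/top0.png

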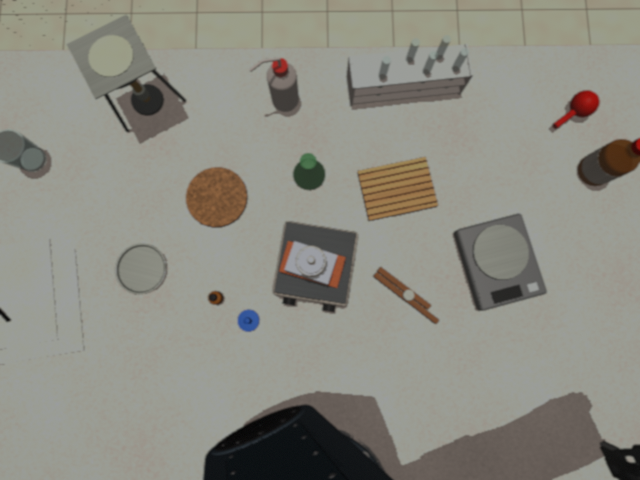

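View pics/wrist0.png

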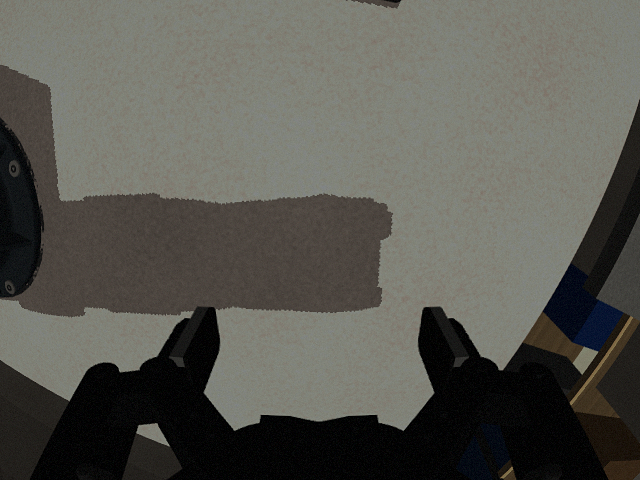

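```bash
cat > h.py <<'E'
from bench import sensors, eyes, job, manip
import cv2, numpy as np
from scipy.spatial.transform import Rotation as Ro
def rays(c,uv,fish=False):
    uv=np.atleast_2d(np.asarray(uv,float)); K=c["intrinsics"]
    p=(uv-[K[0,2],K[1,2]])/K[0,0]
    if fish:
        th=np.linalg.norm(p,axis=1,keepdims=True)
        d=np.hstack([p*np.where(th>1e-9,np.sin(th)/np.maximum(th,1e-9),1),np.cos(th)])
    else: d=np.hstack([p,np.ones((len(p),1))])
    return -c["R"].T@c["t"], d@c["R"]
def onplane(c,uv,z,fish=False):
    o,d=rays(c,uv,fish); return o+d*((z-o[2])/d[:,2])[:,None]
def project(c,X,fish=False):
    X=np.atleast_2d(X); p=X@c["R"].T+c["t"]; K=c["intrinsics"]
    if fish:
        r=np.linalg.norm(p[:,:2],axis=1); th=np.arctan2(r,p[:,2]); q=p[:,:2]/r[:,None]*th[:,None]
    else: q=p[:,:2]/p[:,2:]
    return q*K[0,0]+[K[0,2],K[1,2]]
def cloud(c,fish=False):
    v,u=np.mgrid[0:480,0:640]; o,d=rays(c,np.c_[u.ravel(),v.ravel()],fish)
    # scale so camera z =z_map
    zc=d@c["R"][2]; return (o+d*(c["z_map"].ravel()/zc)[:,None]).reshape(480,640,3)
def save(img,name): cv2.imwrite("pics/"+name,img[:,:,::-1])
def crop(img,u0,v0,u1,v1,s): return cv2.resize(img[v0:v1,u0:u1],None,fx=s,fy=s,interpolation=cv2.INTER_CUBIC)
def state():
    s=sensors.read_state(); R=Ro.from_quat(np.roll(s["orientation"],-1)).as_matrix(); return s,R
E
python3 - <<'E'
from h import *
c=eyes.camera("top"); im=c["image"]
np.save("pics/top0.npy",im)
save(crop(im,230,210,370,340,5),"stack.png")
P=cloud(c)
print("cam",-c["R"].T@c["t"])
for n,uv in dict(dish=(142,269),cork=(217,197),board=(398,188),pan=(501,251),lid=(311,262),hp=(285,235),flask=(309,172),bench=(350,350),blue=(249,320)).items():
    print(n,P[uv[1],uv[0]].round(4))
s=eyes.camera("scene"); save(crop(s["image"],260,190,430,300,4.7),"stack_s.png")
E
```

```text
cam [ 0.37595778 -0.00912262  0.93938924]
dish [0.4609 0.356  0.0034]
cork [0.6104 0.203  0.0081]
board [ 0.6236 -0.1786  0.013 ]
pan [ 0.4828 -0.3727  0.0472]
lid [0.4536 0.0038 0.1714]
hp [ 0.376  -0.0091  0.9394]
flask [0.6446 0.0075 0.0661]
bench [ 0.2911 -0.0701  0.0044]
blue [0.3543 0.1305 0.0269]
```

View pics/stack.png

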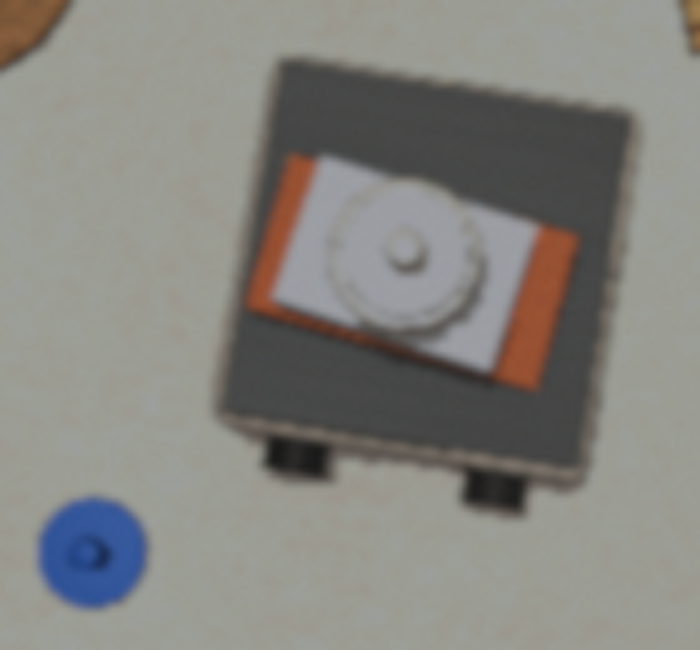

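View pics/stack_s.png

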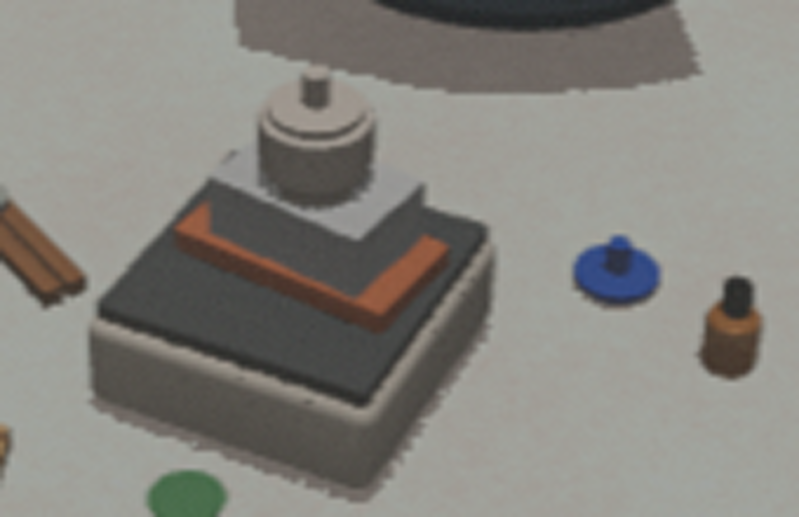

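Run:
```python
from h import *
c=eyes.camera("top"); im=c["image"]; P=cloud(c)
hsv=cv2.cvtColor(im,cv2.COLOR_RGB2HSV)
def big(m):
    cs,_=cv2.findContours(m.astype(np.uint8),cv2.RETR_EXTERNAL,cv2.CHAIN_APPROX_NONE); return max(cs,key=cv2.contourArea)[:,0].astype(float)
def roi(m,u0,v0,u1,v1):
    o=np.zeros_like(m); o[v0:v1,u0:u1]=m[v0:v1,u0:u1]; return o
H,S,V=[hsv[...,i].astype(int) for i in range(3)]
def cir(name,m,z):
    k=big(m); X=onplane(c,k,z); (cx,cy),r=cv2.minEnclosingCircle(X[:,:2].astype(np.float32))
    el=cv2.fitEllipse(X[:,:2].astype(np.float32)); print(name,"enc",round(cx,4),round(cy,4),round(r*2,4),"ell",np.round(el[0],4),np.round(el[1],4))
def rect(name,m,z):
    k=big(m); X=onplane(c,k,z)[:,:2].astype(np.float32); print(name,cv2.minAreaRect((X*1000)), "pix",cv2.minAreaRect(k.astype(np.float32))[0])
orange=(S>90)&(H<25)
cir("cork",roi(orange,180,160,255,235),.010)
rect("board",roi((S>60)&(H<30),340,140,450,230),.012)
rect("tile",roi((S>130)&(H<15),265,230,360,300),.079)
print(hsv[269,142],hsv[251,501],hsv[251,470],hsv[269,112],hsv[172,309],hsv[262,300],hsv[240,300])
for n,uv in dict(knob=(310.6,259.2)).items(): print(n,onplane(c,uv,.172))
save(np.hstack([crop(im,105,230,185,310,5),crop(im,450,205,550,315,4)[:400]]),"dp.png")
```

```text
cork enc 0.6109 0.205 0.1278 ell [0.6109 0.2044] [0.124  0.1258]
board ((623.7578125, -176.89378356933594), (111.06159973144531, 150.13912963867188), 11.379148483276367) pix (397.3243408203125, 188.1804962158203)
tile ((444.61834716796875, -44.70599365234375), (15.57640552520752, 60.94152069091797), 71.24954223632812) pix (337.38897705078125, 271.28448486328125)
[ 36  18 138] [ 33  18 130] [ 23  10 104] [ 36  16 156] [60 63 57] [109  13 163] [60  4 70]
knob [[0.45831767 0.00439729 0.172     ]]
```

View pics/dp.png

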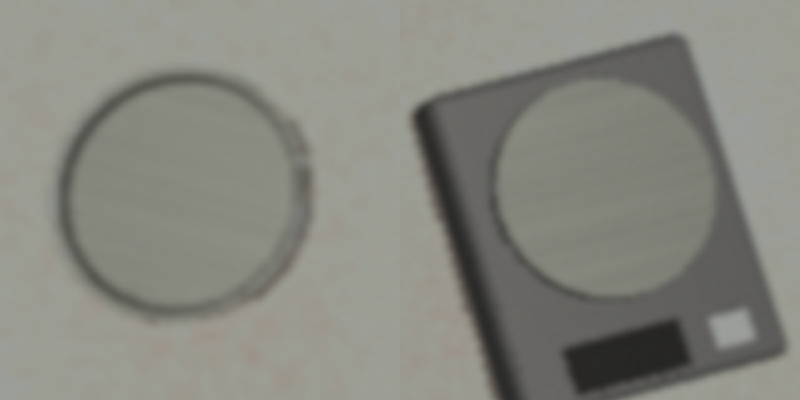

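Run:
```python
from h import *
c=eyes.camera("top"); 
f=lambda a,u0,v0,s: (np.array(a,float)+.5)/s-.5+[u0,v0]
print("pan",onplane(c,f([205,187],450,205,4),.048),"dish",onplane(c,f([184,195],105,230,5),.009))
for n,q,z in (("tile",[(290,155),(578,232),(540,390),(248,308)],.079),("block",[(320,155),(540,222),(492,375),(272,302)],.113)):
    X=onplane(c,f(q,230,210,5),z)[:,:2]; r=cv2.minAreaRect((X*1000).astype(np.float32)); print(n,X.mean(0).round(4),r)
print("lid disc",onplane(c,f([406,257],230,210,5),.152), "knob",onplane(c,f([405,248],230,210,5),.172))
s=eyes.camera("scene")
print("scene knob top", onplane(s,f([316,71],260,190,4.7),.172))
print("scene disc",onplane(s,f([316,108],260,190,4.7),.154))
st,R=state(); print(st["tool_pos"],np.degrees(np.arctan2(R[1],R[0])))
```

```text
pan [[ 0.48197924 -0.37202822  0.048     ]] dish [[0.46126071 0.35506761 0.009     ]]
tile [0.4595 0.0028] ((459.1836853027344, 2.6658477783203125), (115.68701934814453, 61.998634338378906), 74.12096405029297)
block [0.4591 0.0052] ((459.0456237792969, 5.224674224853516), (84.80951690673828, 58.83037185668945), 71.5903549194336)
lid disc [[0.45729886 0.00443496 0.152     ]] knob [[0.45831767 0.00439729 0.172     ]]
scene knob top [[0.4593382  0.00494359 0.172     ]]
scene disc [[0.46222378 0.00596793 0.154     ]]
[ 0.18578435 -0.46412712  0.19412873] [ 21.81680957 -68.18319074 120.80506915]
```

```bash
cat >> h.py <<'E'
def goto(x,y,z,yaw=None):
    """print tool-frame shift to target and turn about tool z (deg) to put tool y at yaw (mod 180)"""
    s,R=state(); d=np.array([x,y,z])-s["tool_pos"]; cy=np.degrees(np.arctan2(R[1,1],R[0,1]))
    print("t",s["time"],"pos",s["tool_pos"].round(4),"yawY",cy.round(2),"tilt",np.degrees(np.arccos(-R[2,2])).round(2),"w",round(s["width"]*85.4,1),"F",s["ft_force"].round(1),"j",s["joint_pos"].round(2))
    print("shift(now)",(R.T@d).round(4),"world d",d.round(4))
    if yaw is not None:
        a=(yaw-cy+90)%180-90
        Rn=R@Ro.from_rotvec([0,0,np.radians(-a)]).as_matrix()
        print("turn tool z",round(-a,2),"shift(after turn)",(Rn.T@d).round(4))
E
python3 -m handwheel '[[0,0,-0.007,0,0,-6.27],[0,0,-0.007,0,0,-6.27],[0,0,-0.007,0,0,-6.27],[0,0,-0.007,0,0,-6.27],[0,0,-0.007,0,0,-6.27],[0,0,-0.007,0,0,-6.27],[0,0,-0.007,0,0,-6.27],[0,0,-0.007,0,0,-6.27]]' 0.04
python3 -c "
from h import *; goto(.4585,.0045,.25,-18)"
```

```text
time: 1.2
tool_pos: [0.1858, -0.4642, 0.2505]
orientation: [0.0, 0.808, 0.589, 0.0]
ft_force: [-0.3, -0.2, 0.8]
width: 0.471
t 1.2 pos [ 0.1858 -0.4642  0.2505] yawY -17.76 tilt 0.0 w 40.2 F [-0.3 -0.2  0.8] j [-1.19  0.21  0.11  1.46  0.    0.69]
shift(now) [5.295e-01 1.167e-01 5.000e-04] world d [ 0.2727  0.4687 -0.0005]
turn tool z 0.24 shift(after turn) [5.300e-01 1.145e-01 5.000e-04]
```

```bash
python3 -m handwheel '[[0.02,0.005,0,0,0,0],[0.035,0.008,0,0,0,0],[0.035,0.008,0,0,0,0],[0.035,0.008,0,0,0,0],[0.035,0.008,0,0,0,0],[0.035,0.008,0,0,0,0],[0.035,0.008,0,0,0,0],[0.035,0.008,0,0,0,0]]'
python3 -m handwheel '[[0.035,0.008,0,0,0,0],[0.035,0.008,0,0,0,0],[0.035,0.008,0,0,0,0],[0.035,0.008,0,0,0,0],[0.035,0.008,0,0,0,0],[0.035,0.007,0,0,0,0],[0.035,0.006,0,0,0,0],[0.0195,0.0027,0,0,0,0]]'
python3 -c "
from h import *; goto(.4585,.0045,.25,-18)
c=eyes.camera('wrist'); save(c['image'],'w1.png')
print(project(c,[[.4585,.0045,.172],[.4585,.0045,.154]],True)); P=cloud(c,True)
"
```

```text
time: 2.0
tool_pos: [0.3263, -0.2297, 0.2503]
orientation: [0.0, 0.809, 0.588, 0.0]
ft_force: [0.3, -0.3, 0.1]
width: 0.465
time: 2.8
tool_pos: [0.4614, 0.0054, 0.25]
orientation: [-0.0, 0.809, 0.588, 0.0]
ft_force: [-0.2, -0.4, -0.8]
width: 0.472
t 2.8 pos [0.4614 0.0054 0.25  ] yawY -17.93 tilt 0.02 w 40.3 F [-0.2 -0.4 -0.8] j [0.01 0.13 0.01 1.45 0.   1.9 ]
shift(now) [-0.0018 -0.0025  0.    ] world d [-0.0029 -0.0009 -0.    ]
turn tool z 0.07 shift(after turn) [-0.0018 -0.0025  0.    ]
[[314.51322098 231.44678991]
 [314.74472289 224.15920808]]
```

View pics/w1.png

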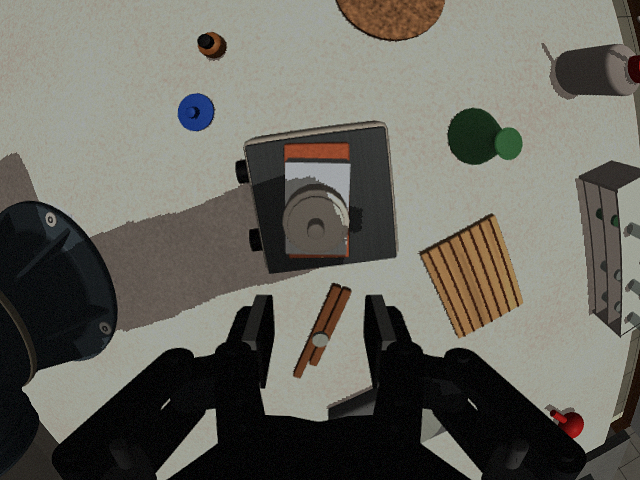

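```bash
python3 -c "
from h import *
c=eyes.camera('wrist'); save(crop(c['image'],265,165,365,275,5.4),'w1c.png')
print(onplane(c,[[316,228]],.172,True)); print(project(c,[[.4585,.0045,.172]],True))
"
```

```text
[[0.46097478 0.00811088 0.172     ]]
[[314.30950148 233.4622269 ]]
```

View pics/w1c.png

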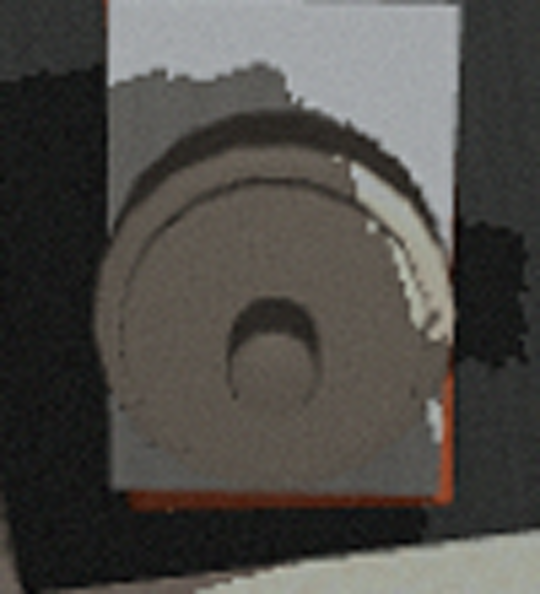

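```bash
python3 -c "
from h import *
c=eyes.camera('wrist'); print(onplane(c,[[315.9,233.9]],.172,True)); goto(.4585,.005,.157,-18)
"
```

```text
[[0.45875767 0.00225255 0.172     ]]
t 2.95 pos [0.4608 0.0041 0.25  ] yawY -17.9 tilt 0.02 w 40.0 F [ 0.3 -0.8 -0.5] j [ 0.01  0.13  0.01  1.45 -0.    1.89]
shift(now) [ 0.0002 -0.0025  0.093 ] world d [-0.0023  0.0009 -0.093 ]
turn tool z 0.1 shift(after turn) [ 0.0002 -0.0025  0.093 ]
```

```bash
python3 -m handwheel '[[0,-0.002,0.01,0,0,0],[0,0,0.015,0,0,0],[0,0,0.015,0,0,0],[0,0,0.015,0,0,0],[0,0,0.013,0,0,0],[0,0,0.007,0,0,0],[0,0,0,0,0,0],[0,0,0,0,0,0]]'
python3 -c "
from h import *; goto(.4585,.0035,.157,-18)
c=eyes.camera('wrist'); save(crop(c['image'],190,180,450,420,3),'w2.png')
"
```

```text
time: 3.75
tool_pos: [0.4588, 0.0035, 0.1758]
orientation: [0.0, 0.809, 0.587, 0.0]
ft_force: [-0.1, 0.8, -0.5]
width: 0.473
t 3.75 pos [0.4588 0.0035 0.1758] yawY -18.05 tilt 0.03 w 40.4 F [-0.1  0.8 -0.5] j [ 0.01  0.13 -0.18  1.26 -0.    1.89]
shift(now) [-0.0001 -0.0003  0.0188] world d [-0.0003 -0.     -0.0188]
turn tool z -0.05 shift(after turn) [-0.0001 -0.0003  0.0188]
```

View pics/w2.png

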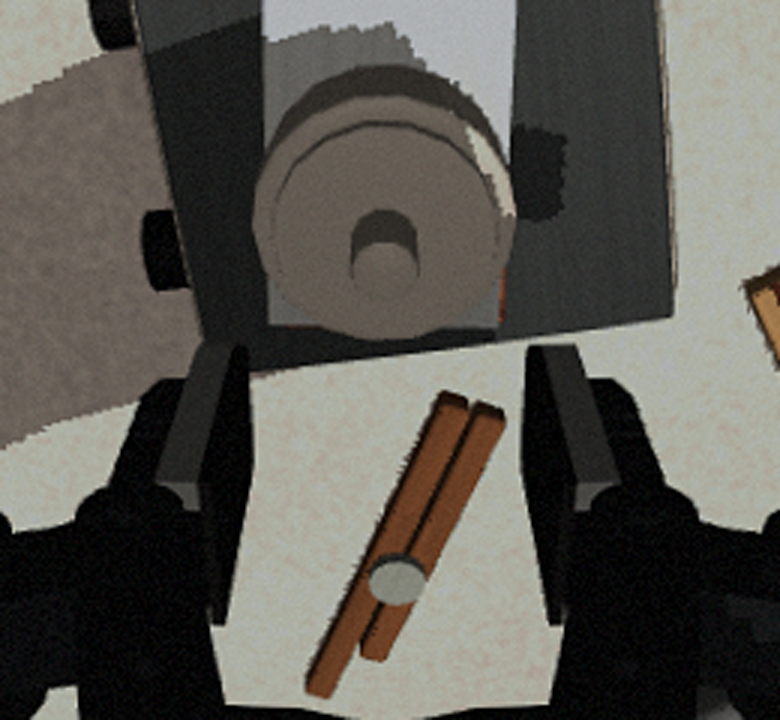

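```bash
python3 -c "
from h import *
c=eyes.camera('wrist'); print(onplane(c,[[318.2,269.2]],.172,True)); goto(.4585,.0035,.157,-18)
"
python3 -m handwheel '[[0,0,0.005,0,0,0],[0,0,0.005,0,0,0],[0,0,0.005,0,0,0],[0,0,0.0035,0,0,0],[0,0,0,0,0,0],[0,0,0,0,0,0],[0,0,0,0,0,0],[0,0,0,0,0,0]]'
python3 -c "
from h import *; goto(.4585,.0045,.157,-18)"
```

```text
[[0.45961742 0.00477703 0.172     ]]
t 3.85 pos [0.4591 0.0037 0.1759] yawY -18.03 tilt 0.06 w 39.9 F [0.2 0.6 0. ] j [ 0.01  0.13 -0.18  1.26 -0.    1.89]
shift(now) [-0.0004 -0.0005  0.0189] world d [-0.0006 -0.0002 -0.0189]
turn tool z -0.03 shift(after turn) [-0.0004 -0.0005  0.0189]
time: 4.65
tool_pos: [0.4588, 0.0039, 0.1569]
orientation: [0.0, 0.809, 0.588, 0.0]
ft_force: [0.4, 0.1, 0.4]
width: 0.468
t 4.65 pos [0.4588 0.0039 0.1569] yawY -18.02 tilt 0.02 w 40.0 F [0.4 0.1 0.4] j [ 0.01  0.14 -0.22  1.21  0.    1.89]
shift(now) [ 0.0005 -0.0005 -0.0001] world d [-0.0003  0.0006  0.0001]
turn tool z -0.02 shift(after turn) [ 0.0005 -0.0005 -0.0001]
```

Close on the knob.

```bash
python3 -m handwheel '[[0,0,0,0,0,0],[0,0,0,0,0,0],[0,0,0,0,0,0],[0,0,0,0,0,0],[0,0,0,0,0,0],[0,0,0,0,0,0],[0,0,0,0,0,0],[0,0,0,0,0,0]]' 0.0
python3 -c "
from h import *; goto(.4585,.0045,.157,-18)
c=eyes.camera('wrist'); save(crop(c['image'],190,180,450,420,3),'w3.png')"
```

```text
time: 5.45
tool_pos: [0.4587, 0.0039, 0.1567]
orientation: [0.0, 0.809, 0.588, -0.0]
ft_force: [-0.1, 0.4, 0.4]
width: -0.003
t 5.45 pos [0.4587 0.0039 0.1567] yawY -18.02 tilt 0.0 w -0.3 F [-0.1  0.4  0.4] j [ 0.01  0.14 -0.22  1.21 -0.    1.89]
shift(now) [ 0.0005 -0.0004 -0.0003] world d [-0.0002  0.0006  0.0003]
turn tool z -0.02 shift(after turn) [ 0.0005 -0.0004 -0.0003]
```

View pics/w3.png

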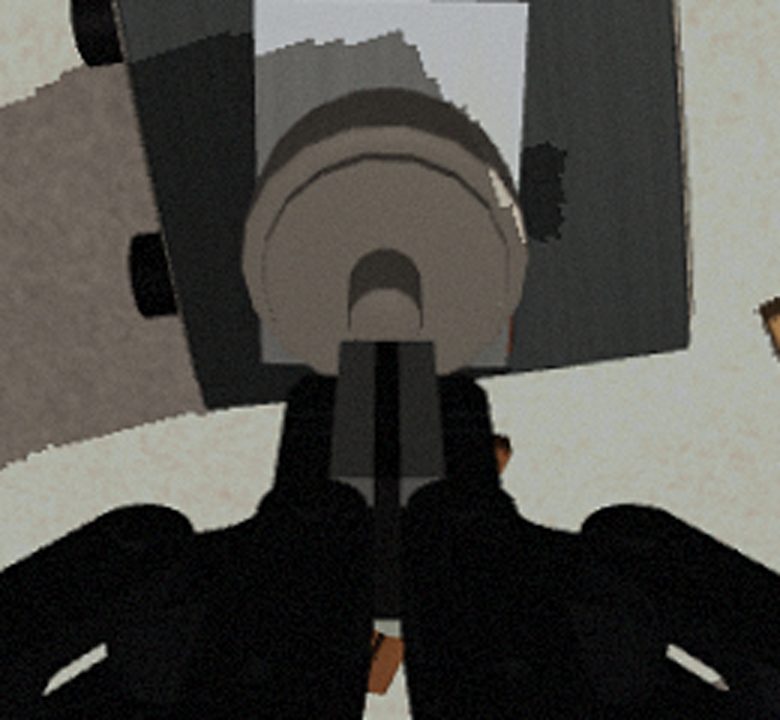

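```bash
python3 -c "
from h import *
c=eyes.camera('wrist'); s,R=state(); T=s['tool_pos']
print('TCP',project(c,T,True),'grip',project(c,T-.0187*R[:,2],True))
P=cloud(c,True)
for uv in [(318,276),(310,300),(326,300),(318,305),(310,320),(326,320),(310,335),(326,335),(318,360)]+[(319,290),(319,285),(319,281),(290,250)]: print(uv,P[uv[1],uv[0]].round(4),'tool',(R.T@(P[uv[1],uv[0]]-T)).round(4))
print((R.T@(-c['R'].T@c['t']-T)).round(4), c['R']@R)
t=eyes.camera('top'); save(crop(t['image'],230,210,370,340,5),'stack2.png')
t=eyes.camera('scene'); save(crop(t['image'],260,120,420,240,5),'stack2s.png')
"
```

```text
TCP [[317.75446638 274.40634906]] grip [[317.69788186 290.5715313 ]]
(318, 276) [0.4608 0.0098 0.1721] tool [ 0.0063  0.0001 -0.0154]
(310, 300) [0.4592 0.0151 0.2046] tool [ 0.0108 -0.0031 -0.0479]
(326, 300) [0.4652 0.0127 0.2039] tool [ 0.0105  0.0034 -0.0472]
(318, 305) [0.4619 0.0131 0.2069] tool [ 0.0098  0.0002 -0.0502]
(310, 320) [0.4592 0.0144 0.2188] tool [ 0.0102 -0.0028 -0.0621]
(326, 320) [0.465  0.013  0.2195] tool [ 0.0106  0.0031 -0.0628]
(310, 335) [0.4594 0.0142 0.2285] tool [ 0.01   -0.0026 -0.0718]
(326, 335) [0.4647 0.0127 0.2288] tool [ 0.0102  0.003  -0.0721]
(318, 360) [0.4592 0.0047 0.2312] tool [ 0.001   0.0002 -0.0745]
(319, 290) [0.459  0.0027 0.1729] tool [-0.001   0.0006 -0.0161]
(319, 285) [0.4596 0.0045 0.1712] tool [ 0.0009  0.0006 -0.0145]
(319, 281) [0.4604 0.007  0.1719] tool [ 0.0035  0.0006 -0.0152]
(290, 250) [0.4488 0.0206 0.1539] tool [ 0.0129 -0.0146  0.0028]
[ 0.0837  0.0003 -0.1798] [[ 1.19200682e-04  9.99999868e-01 -5.00279029e-04]
 [-9.44982442e-01 -5.10092563e-05 -3.27121050e-01]
 [-3.27121033e-01  5.11747951e-04  9.44982311e-01]]
```

View pics/stack2.png

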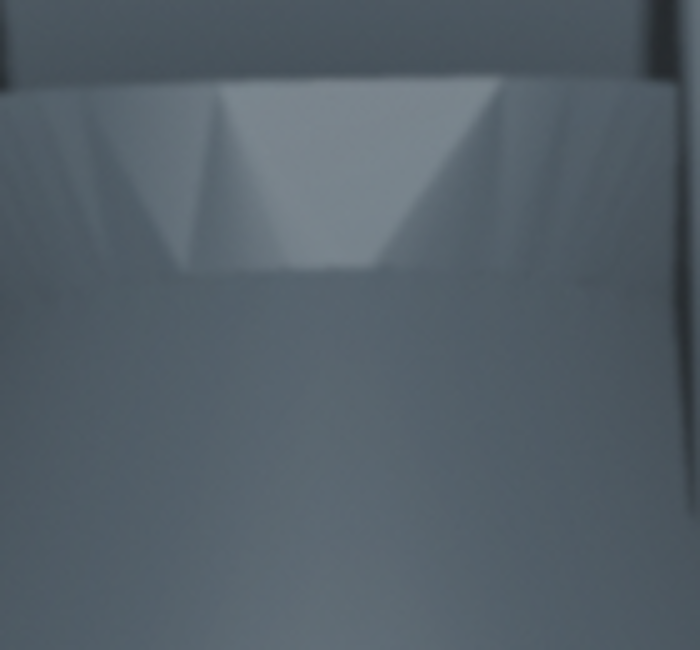

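View pics/stack2s.png

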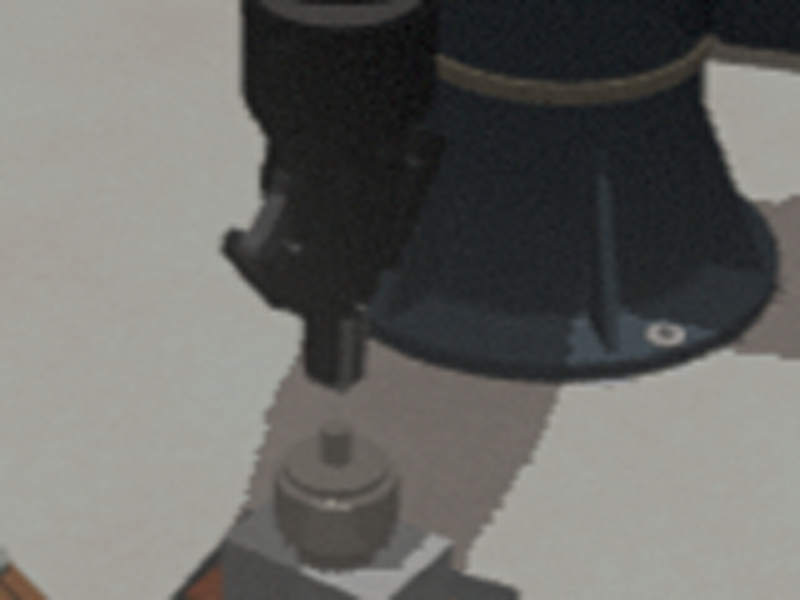

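```bash
python3 -m handwheel '[[0,0,0,0,0,0],[0,0,0,0,0,0],[0,0,0,0,0,0],[0,0,0,0,0,0],[0,0,0.005,0,0,0],[0,0,0.007,0,0,0],[0,0,0.008,0,0,0],[0,0,0,0,0,0]]' 0.04
python3 -c "
from h import *; goto(.4595,.0045,.115,-18)
c=eyes.camera('wrist'); save(crop(c['image'],190,180,450,420,3),'w4.png')
s,R=state(); T=s['tool_pos']; P=cloud(c,True)
for v in range(288,302,2): print(v,[(R.T@(P[v,u]-T)).round(4).tolist() for u in (267,370)])
t=eyes.camera('scene'); save(crop(t['image'],260,120,420,240,5),'stack3s.png')"
```

```text
time: 6.5
tool_pos: [0.4579, 0.0038, 0.1353]
orientation: [-0.001, 0.809, 0.588, -0.001]
ft_force: [0.0, -0.1, -0.5]
width: 0.469
t 6.5 pos [0.4579 0.0038 0.1353] yawY -18.02 tilt 0.11 w 40.0 F [ 0.  -0.1 -0.5] j [ 0.01  0.15 -0.26  1.16 -0.    1.89]
shift(now) [0.0011 0.0014 0.0203] world d [ 0.0016  0.0007 -0.0203]
turn tool z -0.02 shift(after turn) [0.0011 0.0014 0.0203]
288 [[-0.0441, -0.0388, 0.0702], [-0.0014, 0.0261, -0.0132]]
290 [[-0.0466, -0.0392, 0.0717], [-0.0028, 0.0262, -0.0127]]
292 [[-0.0483, -0.0392, 0.0716], [-0.048, 0.0394, 0.0712]]
294 [[-0.0498, -0.0393, 0.0713], [-0.0492, 0.0394, 0.0701]]
296 [[0.0108, -0.0211, -0.0442], [0.0096, 0.0218, -0.0419]]
298 [[0.01, -0.0211, -0.0446], [0.0102, 0.0214, -0.0449]]
300 [[0.0105, -0.0208, -0.0471], [0.01, 0.0212, -0.0463]]
```

View pics/w4.png

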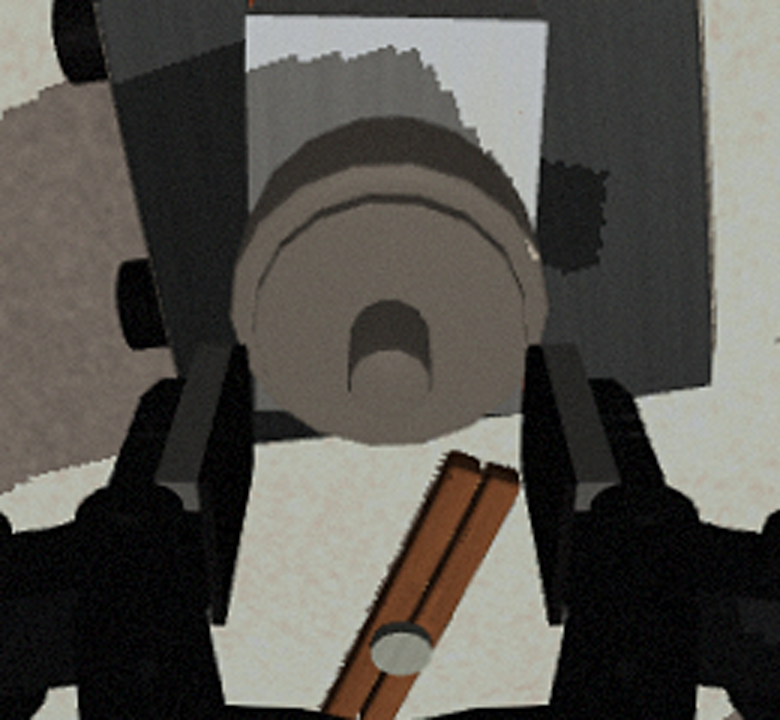

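View pics/stack3s.png

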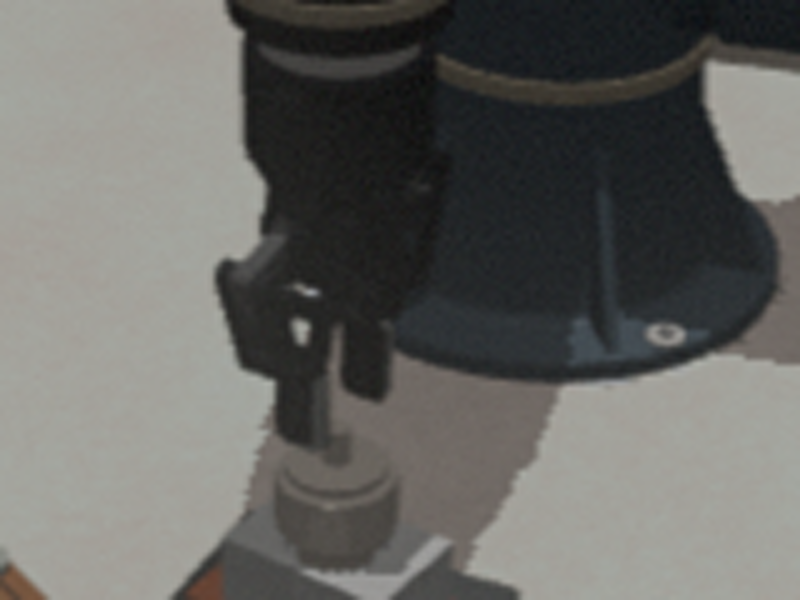

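```bash
python3 -m handwheel '[[0.0005,0.0008,0.005,0,0,0],[0,0,0.006,0,0,0],[0,0,0.005,0,0,0],[0,0,0.0035,0,0,0],[0,0,0,0,0,0],[0,0,0,0,0,0],[0,0,0,0,0,0],[0,0,0,0,0,0]]'
python3 -c "
from h import *; goto(.4595,.0045,.115,-18)
c=eyes.camera('wrist'); save(crop(c['image'],190,180,450,420,3),'w5.png')"
```

```text
time: 7.4
tool_pos: [0.4598, 0.0041, 0.1174]
orientation: [0.0, 0.809, 0.588, 0.0]
ft_force: [0.2, -0.6, 0.7]
width: 0.467
t 7.4 pos [0.4598 0.0041 0.1174] yawY -18.02 tilt 0.02 w 39.9 F [ 0.2 -0.6  0.7] j [ 0.01  0.16 -0.3   1.11 -0.    1.89]
shift(now) [ 0.0003 -0.0004  0.0024] world d [-0.0003  0.0004 -0.0024]
turn tool z -0.02 shift(after turn) [ 0.0003 -0.0004  0.0024]
```

View pics/w5.png

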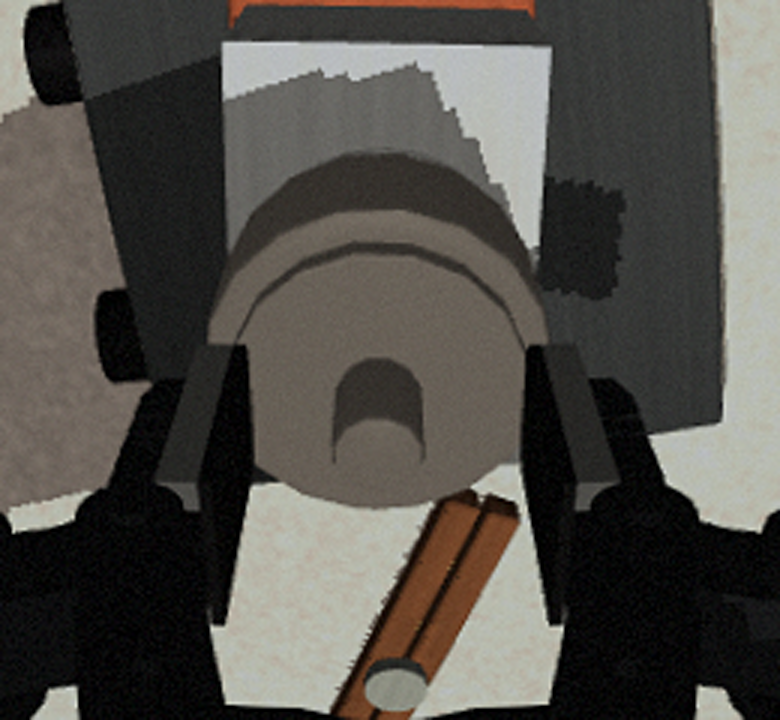

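```bash
python3 -m handwheel '[[0,-0.0008,0.002,0,0,0],[0,0,0,0,0,0],[0,0,0,0,0,0],[0,0,0,0,0,0],[0,0,0,0,0,0],[0,0,0,0,0,0],[0,0,0,0,0,0],[0,0,0,0,0,0]]'
python3 -m handwheel '[[0,0,0,0,0,0],[0,0,0,0,0,0],[0,0,0,0,0,0],[0,0,0,0,0,0],[0,0,0,0,0,0],[0,0,0,0,0,0],[0,0,0,0,0,0],[0,0,0,0,0,0]]' 0
python3 -c "
from h import *; goto(.4595,.0045,.115,-18)"
```

```text
time: 8.25
tool_pos: [0.4591, 0.0043, 0.1154]
orientation: [0.0, 0.809, 0.588, 0.0]
ft_force: [0.0, -0.3, 5.3]
width: 0.467
time: 9.05
tool_pos: [0.459, 0.0049, 0.1172]
orientation: [0.0, 0.809, 0.588, 0.001]
ft_force: [-15.1, 3.6, 43.5]
width: 0.122
t 9.05 pos [0.459  0.0049 0.1172] yawY -18.0 tilt 0.12 w 10.4 F [-15.1   3.6  43.5] j [ 0.01  0.16 -0.3   1.11  0.    1.89]
shift(now) [-0.0002  0.0006  0.0022] world d [ 0.0005 -0.0004 -0.0022]
turn tool z -0.0 shift(after turn) [-0.0002  0.0006  0.0022]
```

```bash
python3 -c "
from h import *; 
c=eyes.camera('wrist'); save(crop(c['image'],190,180,450,420,3),'w6.png')"
```

View pics/w6.png

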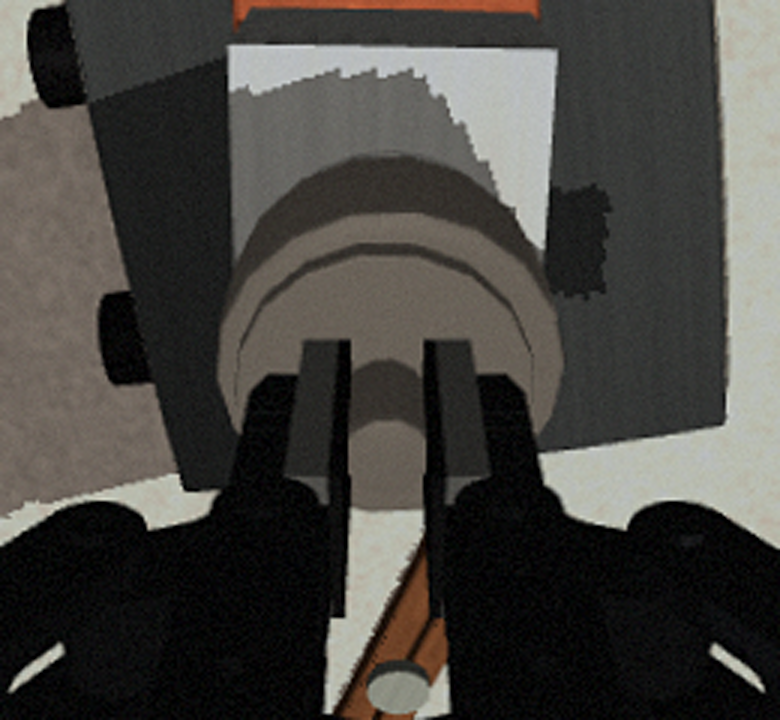

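```bash
python3 -m handwheel '[[0,0,0,0,0,0],[0,0,0,0,0,0],[0,0,-0.0025,0,0,0],[0,0,0,0,0,0],[0,0,0,0,0,0],[0,0,0,0,0,0],[0,0,0,0,0,0],[0,0,0,0,0,0]]' 0.025
python3 -c "
from h import *; goto(.4595,.0045,.115,-18)"
python3 -m handwheel '[[0,0,0,0,0,0],[0,0,0,0,0,0],[0,0,0,0,0,0],[0,0,0,0,0,0],[0,0,0,0,0,0],[0,0,0,0,0,0],[0,0,0,0,0,0],[0,0,0,0,0,0]]' 0
python3 -c "
from h import *; goto(.4595,.0045,.115,-18)"
```

```text
time: 9.9
tool_pos: [0.4588, 0.0043, 0.1176]
orientation: [-0.0, 0.809, 0.588, -0.0]
ft_force: [0.3, 0.0, -0.5]
width: 0.291
t 9.9 pos [0.4588 0.0043 0.1176] yawY -18.02 tilt 0.02 w 24.8 F [ 0.3  0.  -0.5] j [ 0.01  0.16 -0.3   1.12  0.    1.89]
shift(now) [0.0004 0.0006 0.0026] world d [ 0.0007  0.0002 -0.0026]
turn tool z -0.02 shift(after turn) [0.0004 0.0006 0.0026]
time: 10.7
tool_pos: [0.459, 0.0043, 0.1178]
orientation: [0.0, 0.809, 0.588, 0.0]
ft_force: [0.2, -1.3, 4.5]
width: 0.121
t 10.7 pos [0.459  0.0043 0.1178] yawY -18.02 tilt 0.01 w 10.4 F [ 0.2 -1.3  4.5] j [ 0.01  0.16 -0.3   1.12 -0.    1.89]
shift(now) [0.0003 0.0004 0.0028] world d [ 0.0005  0.0002 -0.0028]
turn tool z -0.02 shift(after turn) [0.0003 0.0004 0.0028]
```

```bash
python3 -m handwheel '[[0,0,-0.003,0,0,0],[0,0,-0.006,0,0,0],[0,0,-0.012,0,0,0],[0,0,-0.016,0,0,0],[0,0,-0.018,0,0,0],[0,0,-0.012,0,0,0],[0,0,-0.005,0,0,0],[0,0,0,0,0,0]]'
python3 -c "
from h import *; goto(.4613,.355,.18,-18)
c=eyes.camera('wrist'); save(crop(c['image'],190,180,450,420,3),'w7.png')"
```

```text
time: 11.5
tool_pos: [0.4592, 0.0043, 0.1902]
orientation: [0.0, 0.809, 0.588, 0.0]
ft_force: [0.5, 0.0, -1.1]
width: 0.119
t 11.5 pos [0.4592 0.0043 0.1902] yawY -18.02 tilt 0.05 w 10.1 F [ 0.5  0.  -1.1] j [ 0.01  0.13 -0.15  1.3  -0.    1.89]
shift(now) [ 0.3341 -0.1065  0.0102] world d [ 0.0021  0.3507 -0.0102]
turn tool z -0.02 shift(after turn) [ 0.3341 -0.1064  0.0102]
```

View pics/w7.png

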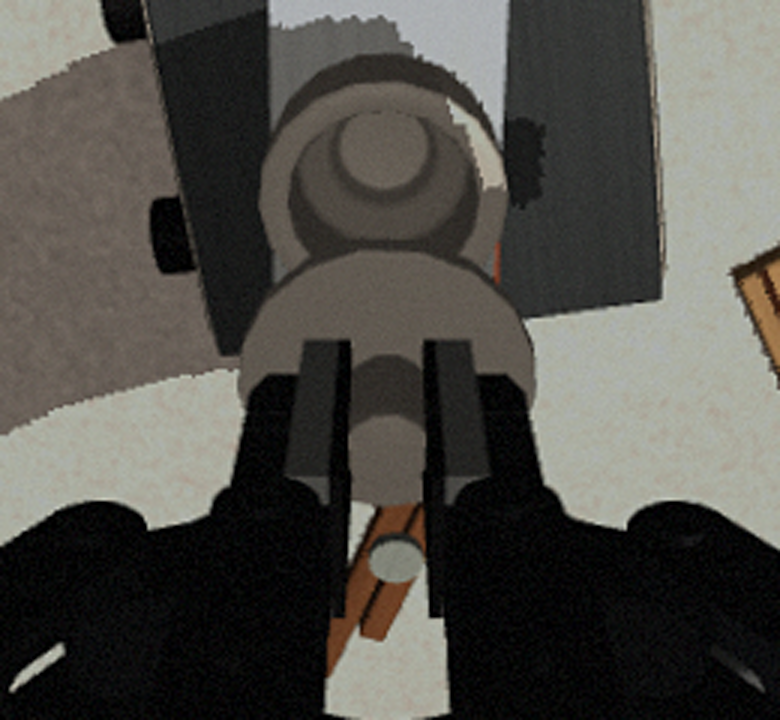

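```bash
python3 -m handwheel '[[0.01,-0.003,0,0,0,0],[0.018,-0.0055,0,0,0,0],[0.024,-0.008,0,0,0,0],[0.026,-0.008,0,0,0,0],[0.026,-0.008,0,0,0,0],[0.026,-0.008,0,0,0,0],[0.026,-0.008,0,0,0,0],[0.026,-0.0085,0,0,0,0]]'
python3 -m handwheel '[[0.026,-0.0085,0,0,0,0],[0.026,-0.008,0,0,0,0],[0.026,-0.008,0,0,0,0],[0.026,-0.008,0,0,0,0],[0.022,-0.008,0,0,0,0],[0.016,-0.006,0,0,0,0],[0.01,-0.003,0,0,0,0],[0,0,0,0,0,0]]'
python3 -c "
from h import *; goto(.4613,.355,-.0232,-18)
c=eyes.camera('wrist'); save(c['image'],'w8.png')"
```

```text
time: 12.35
tool_pos: [0.4603, 0.1967, 0.189]
orientation: [-0.0, 0.809, 0.588, -0.001]
ft_force: [0.4, 0.2, -0.8]
width: 0.119
time: 13.15
tool_pos: [0.4606, 0.3558, 0.1892]
orientation: [-0.0, 0.809, 0.588, -0.0]
ft_force: [1.2, -1.5, -1.1]
width: 0.122
t 13.15 pos [0.4606 0.3558 0.1892] yawY -17.96 tilt 0.04 w 10.4 F [ 1.2 -1.5 -1.1] j [0.66 0.39 0.19 1.37 0.   2.54]
shift(now) [-0.0004  0.001   0.2124] world d [ 0.0007 -0.0008 -0.2124]
turn tool z 0.04 shift(after turn) [-0.0004  0.001   0.2124]
```

View pics/w8.png

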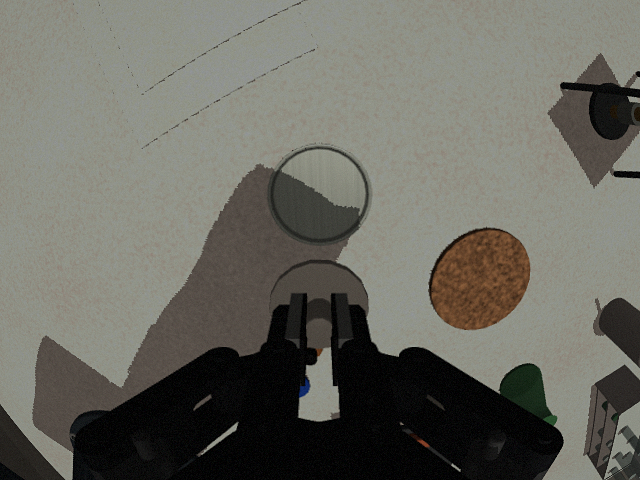

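```bash
python3 -c "
from h import *
c=eyes.camera('wrist'); print(onplane(c,[[320,194]],.009,True))"
python3 -m handwheel '[[0,0.0005,0.015,0,0,0],[0,0,0.028,0,0,0],[0,0,0.03,0,0,0],[0,0,0.03,0,0,0],[0,0,0.03,0,0,0],[0,0,0.03,0,0,0],[0,0,0.024,0,0,0],[0,0,0.01,0,0,0]]'
python3 -c "
from h import *; goto(.4613,.355,-.0232,-18)
c=eyes.camera('wrist'); save(c['image'],'w9.png')"
```

```text
[[0.46359927 0.35739788 0.009     ]]
time: 14.05
tool_pos: [0.4605, 0.3529, -0.0092]
orientation: [0.0, 0.809, 0.587, -0.001]
ft_force: [0.1, -0.7, -0.2]
width: 0.121
t 14.05 pos [ 0.4605  0.3529 -0.0092] yawY -18.09 tilt 0.16 w 10.3 F [ 0.1 -0.7 -0.2] j [ 0.65  0.49 -0.17  0.91 -0.    2.54]
shift(now) [0.0023 0.0001 0.014 ] world d [ 0.0008  0.0021 -0.014 ]
turn tool z -0.09 shift(after turn) [0.0023 0.0001 0.014 ]
```

View pics/w9.png

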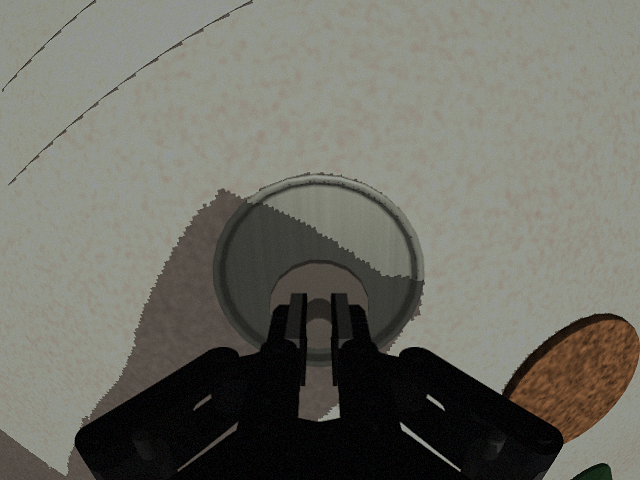

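```bash
python3 -m handwheel '[[0.001,0,0.003,0,0,0],[0.001,0,0.004,0,0,0],[0,0,0.003,0,0,0],[0,0,0.002,0,0,0],[0,0,0,0,0,0],[0,0,0,0,0,0],[0,0,0,0,0,0],[0,0,0,0,0,0]]'
python3 -c "
from h import *; goto(.4613,.355,-.0242,-18)"
```

```text
time: 14.9
tool_pos: [0.4621, 0.3567, -0.0192]
orientation: [0.0, 0.809, 0.588, 0.0]
ft_force: [0.2, -0.9, -0.2]
width: 0.12
t 14.9 pos [ 0.4621  0.3567 -0.0192] yawY -18.02 tilt 0.01 w 10.3 F [ 0.2 -0.9 -0.2] j [ 0.66  0.51 -0.17  0.89 -0.    2.54]
shift(now) [-0.0019 -0.0002  0.005 ] world d [-0.0008 -0.0017 -0.005 ]
turn tool z -0.02 shift(after turn) [-0.0019 -0.0002  0.005 ]
```

```bash
python3 -m handwheel '[[0,0,0.001,0,0,0],[0,0,0.001,0,0,0],[0,0,0.001,0,0,0],[0,0,0,0,0,0],[0,0,0,0,0,0],[0,0,0,0,0,0],[0,0,0,0,0,0],[0,0,0,0,0,0]]'
python3 -c "
from h import *; goto(.4613,.355,-.0242,-18)"
```

```text
time: 15.7
tool_pos: [0.4621, 0.3567, -0.0222]
orientation: [-0.0, 0.809, 0.588, 0.0]
ft_force: [0.3, 0.0, -0.0]
width: 0.123
t 15.7 pos [ 0.4621  0.3567 -0.0222] yawY -18.02 tilt 0.0 w 10.5 F [ 0.3  0.  -0. ] j [ 0.66  0.51 -0.18  0.89 -0.    2.54]
shift(now) [-0.0018 -0.0002  0.002 ] world d [-0.0008 -0.0017 -0.002 ]
turn tool z -0.02 shift(after turn) [-0.0018 -0.0002  0.002 ]
```

```bash
python3 -m handwheel '[[0,0,0.001,0,0,0],[0,0,0.001,0,0,0],[0,0,0,0,0,0],[0,0,0,0,0,0],[0,0,0,0,0,0],[0,0,0,0,0,0],[0,0,0,0,0,0],[0,0,0,0,0,0]]'
python3 -c "
from h import *; goto(.4613,.355,-.0242,-18)"
```

```text
time: 16.5
tool_pos: [0.4621, 0.3567, -0.0242]
orientation: [-0.0, 0.809, 0.588, 0.0]
ft_force: [-1.6, -0.8, 5.6]
width: 0.122
t 16.5 pos [ 0.4621  0.3567 -0.0242] yawY -18.02 tilt 0.01 w 10.4 F [-1.6 -0.8  5.6] j [ 0.66  0.51 -0.18  0.88  0.    2.54]
shift(now) [-0.0019 -0.0002  0.    ] world d [-0.0008 -0.0017 -0.    ]
turn tool z -0.02 shift(after turn) [-0.0019 -0.0002  0.    ]
```

```bash
python3 -m handwheel '[[0,0,0,0,0,0],[0,0,0,0,0,0],[0,0,0,0,0,0],[0,0,0,0,0,0],[0,0,-0.004,0,0,0],[0,0,-0.01,0,0,0],[0,0,-0.02,0,0,0],[0,0,-0.03,0,0,0]]' 0.032
python3 -m handwheel '[[0,0,-0.03,0,0,0],[0,0,-0.03,0,0,0],[0,0,-0.03,0,0,0],[0,0,-0.03,0,0,0],[0,0,-0.02,0,0,0],[0,0,-0.01,0,0,0],[0,0,0,0,0,0],[0,0,0,0,0,0]]' 0.0854
python3 -c "
from h import *; goto(.459,.0045,.17,-18)
c=eyes.camera('wrist'); save(c['image'],'w10.png')
c=eyes.camera('scene'); save(c['image'],'s10.png')"
```

```text
time: 17.3
tool_pos: [0.4613, 0.3561, 0.0401]
orientation: [0.0, 0.809, 0.588, -0.001]
ft_force: [-0.4, 0.3, 0.2]
width: 0.372
time: 18.1
tool_pos: [0.4618, 0.3565, 0.1889]
orientation: [-0.0, 0.809, 0.588, -0.0]
ft_force: [-0.4, -0.4, 0.1]
width: 1.004
t 18.1 pos [0.4618 0.3565 0.1889] yawY -18.02 tilt 0.05 w 85.7 F [-0.4 -0.4  0.1] j [0.66 0.39 0.2  1.38 0.   2.54]
shift(now) [-0.3355  0.1063  0.0191] world d [-0.0028 -0.352  -0.0189]
turn tool z -0.02 shift(after turn) [-0.3356  0.1062  0.0191]
```

View pics/w10.png

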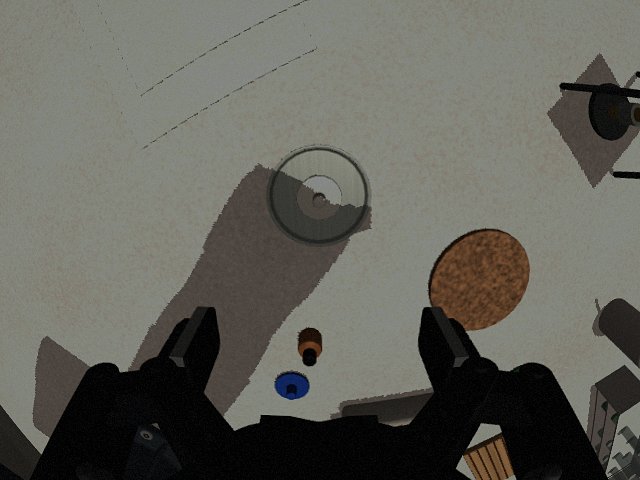

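View pics/s10.png

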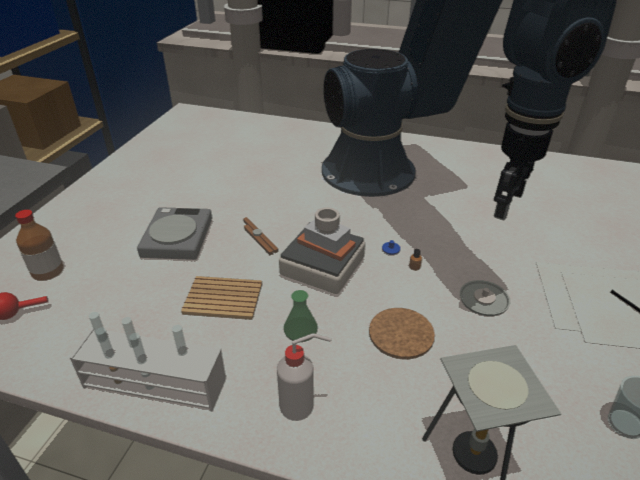

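```bash
python3 -m handwheel '[[-0.01,0.003,0,0,0,0],[-0.018,0.0055,0,0,0,0],[-0.024,0.008,0,0,0,0],[-0.026,0.008,0,0,0,0],[-0.026,0.008,0,0,0,0],[-0.026,0.008,0,0,0,0],[-0.026,0.008,0,0,0,0],[-0.026,0.0085,0,0,0,0]]'
python3 -m handwheel '[[-0.026,0.0085,0,0,0,0],[-0.026,0.008,0,0,0,0],[-0.026,0.008,0,0,0,0],[-0.026,0.008,0,0,0,0],[-0.0235,0.008,0,0,0,0],[-0.016,0.006,0.005,0,0,0],[-0.011,0.003,0.01,0,0,0],[0,0,0.004,0,0,0]]'
python3 -c "
from h import *; goto(.459,.0045,.086,-18)
c=eyes.camera('wrist'); save(crop(c['image'],180,140,460,350,2.8),'w11.png')"
```

```text
time: 19.0
tool_pos: [0.4592, 0.1642, 0.1893]
orientation: [-0.0, 0.809, 0.588, -0.0]
ft_force: [0.7, -0.1, -0.1]
width: 1.001
time: 19.8
tool_pos: [0.4582, 0.0025, 0.1693]
orientation: [-0.0, 0.81, 0.587, -0.001]
ft_force: [-0.9, 0.1, -0.3]
width: 0.996
t 19.8 pos [0.4582 0.0025 0.1693] yawY -18.12 tilt 0.09 w 85.1 F [-0.9  0.1 -0.3] j [ 0.01  0.14 -0.19  1.25 -0.    1.89]
shift(now) [0.0022 0.0003 0.0833] world d [ 0.0008  0.002  -0.0833]
turn tool z -0.12 shift(after turn) [0.0022 0.0003 0.0833]
```

View pics/w11.png

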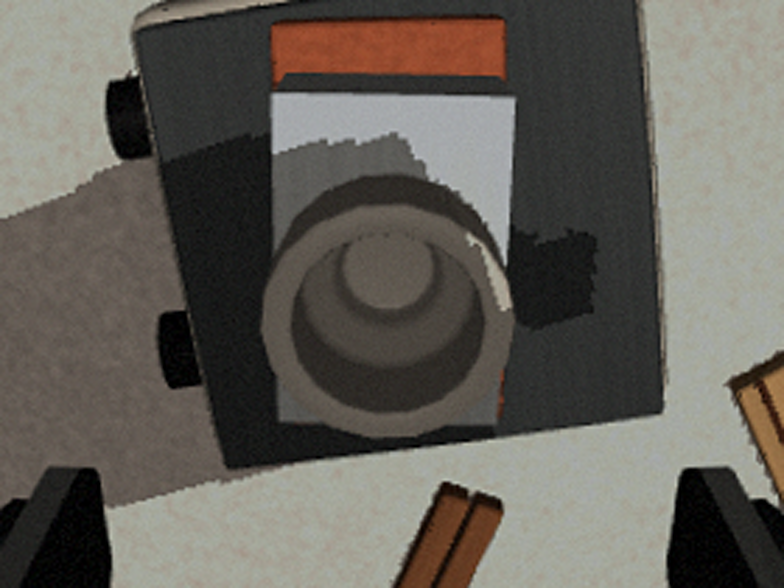

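```bash
python3 -c "
from h import *
c=eyes.camera('wrist'); print(onplane(c,[[318.0,254.5]],.149,True)); goto(.4595,.0045,.086,-18)"
python3 -m handwheel '[[0.0015,0.0003,0.008,0,0,0],[0,0,0.014,0,0,0],[0,0,0.016,0,0,0],[0,0,0.016,0,0,0],[0,0,0.015,0,0,0],[0,0,0.009,0,0,0],[0,0,0.003,0,0,0],[0,0,0,0,0,0]]'
python3 -c "
from h import *; goto(.4595,.0045,.086,-18)
c=eyes.camera('wrist'); save(crop(c['image'],180,200,460,410,2.8),'w12.png')"
```

```text
[[0.45926583 0.00649224 0.149     ]]
t 19.9 pos [0.4584 0.0039 0.1697] yawY -18.04 tilt 0.1 w 85.3 F [-0.7  1.3  0.1] j [ 0.01  0.14 -0.19  1.25  0.    1.89]
shift(now) [0.001  0.001  0.0837] world d [ 0.0011  0.0006 -0.0837]
turn tool z -0.04 shift(after turn) [0.001  0.001  0.0837]
time: 20.7
tool_pos: [0.4599, 0.0053, 0.0896]
orientation: [-0.0, 0.809, 0.588, -0.0]
ft_force: [-0.2, -0.2, -0.3]
width: 1.004
t 20.7 pos [0.4599 0.0053 0.0896] yawY -17.99 tilt 0.02 w 85.8 F [-0.2 -0.2 -0.3] j [ 0.01  0.18 -0.35  1.05  0.    1.9 ]
shift(now) [-0.0009 -0.0001  0.0036] world d [-0.0004 -0.0008 -0.0036]
turn tool z 0.01 shift(after turn) [-0.0009 -0.0001  0.0036]
```

View pics/w12.png

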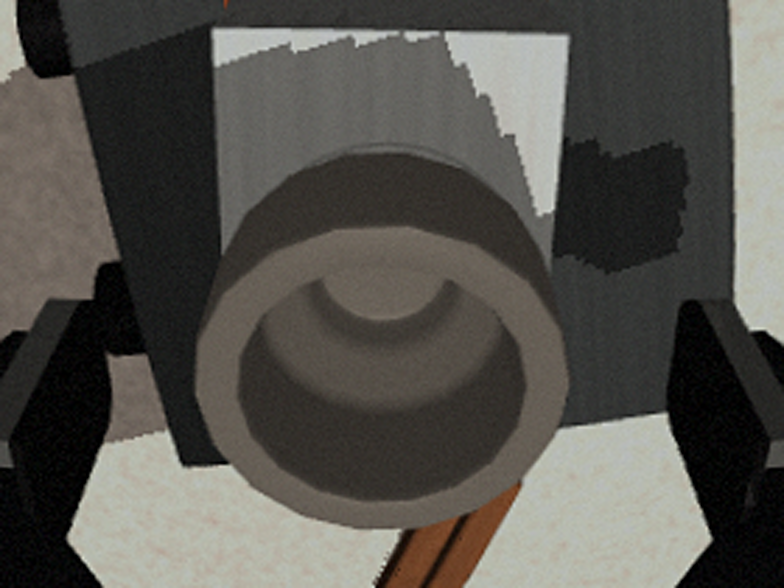

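```bash
python3 -m handwheel '[[0,-0.0008,0.002,0,0,0],[0,0,0,0,0,0],[0,0,0,0,0,0],[0,0,0,0,0,0],[0,0,0,0,0,0],[0,0,0,0,0,0],[0,0,0,0,0,0],[0,0,0,0,0,0]]' 0.0
python3 -c "
from h import *; goto(.4595,.0045,.086,-18)
c=eyes.camera('wrist'); save(crop(c['image'],180,200,460,410,2.8),'w13.png')"
```

```text
time: 21.55
tool_pos: [0.4595, 0.0053, 0.0885]
orientation: [0.0, 0.809, 0.588, 0.0]
ft_force: [-3.8, 1.4, 10.0]
width: 0.614
t 21.55 pos [0.4595 0.0053 0.0885] yawY -18.02 tilt 0.06 w 52.5 F [-3.8  1.4 10. ] j [ 0.01  0.18 -0.35  1.04  0.    1.9 ]
shift(now) [-0.0008  0.0003  0.0025] world d [ 0.     -0.0008 -0.0025]
turn tool z -0.02 shift(after turn) [-0.0008  0.0003  0.0025]
```

View pics/w13.png

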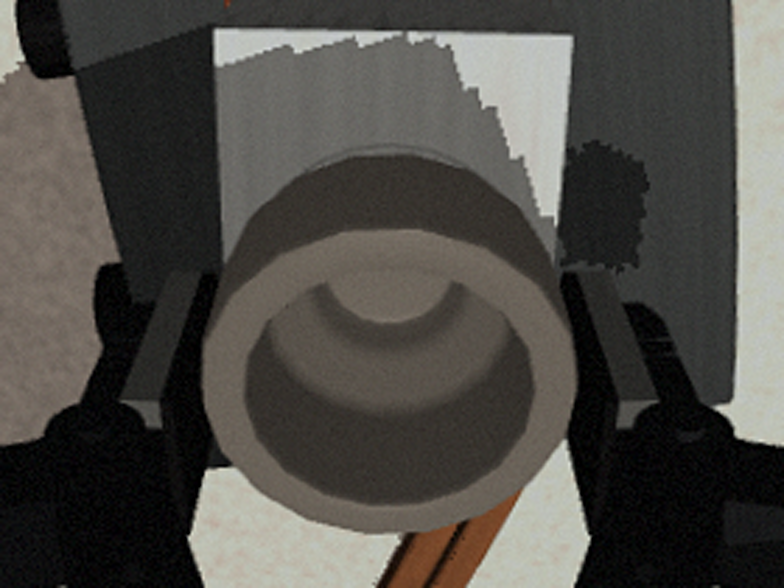

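```bash
python3 -m handwheel '[[0,0,-0.003,0,0,0],[0,0,-0.006,0,0,0],[0,0,-0.01,0,0,0],[0,0,-0.014,0,0,0],[0,0,-0.016,0,0,0],[0,0,-0.012,0,0,0],[0,0,-0.005,0,0,0],[0,0,0,0,0,0]]'
python3 -c "
from h import *; goto(.482,-.372,.148,-18)
c=eyes.camera('wrist'); save(crop(c['image'],180,140,460,350,2.8),'w14.png')"
```

```text
time: 22.4
tool_pos: [0.4596, 0.0053, 0.1543]
orientation: [0.0, 0.809, 0.588, 0.0]
ft_force: [0.1, 0.4, -2.0]
width: 0.613
t 22.4 pos [0.4596 0.0053 0.1543] yawY -18.02 tilt 0.06 w 52.3 F [ 0.1  0.4 -2. ] j [ 0.01  0.14 -0.22  1.21  0.    1.9 ]
shift(now) [-0.3519  0.138   0.0063] world d [ 0.0224 -0.3773 -0.0063]
turn tool z -0.02 shift(after turn) [-0.3519  0.1379  0.0063]
```

View pics/w14.png

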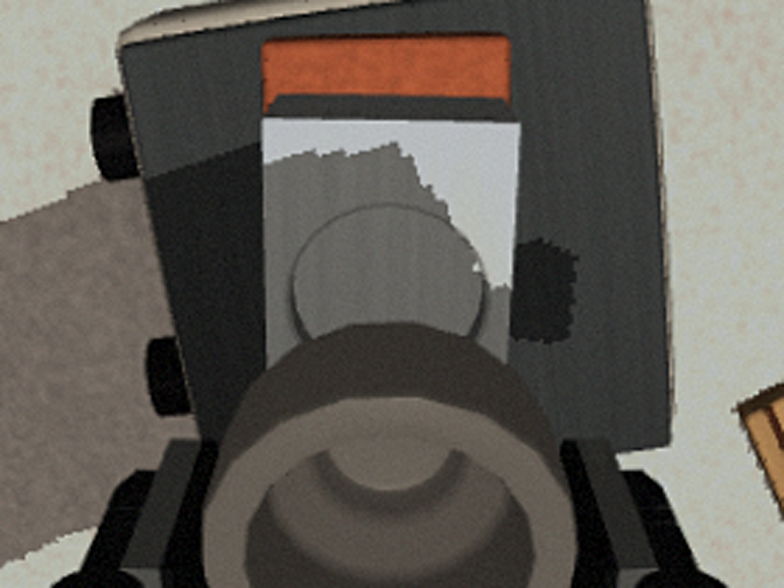

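```bash
python3 -m handwheel '[[-0.01,0.004,0,0,0,0],[-0.018,0.007,0,0,0,0],[-0.024,0.0095,0,0,0,0],[-0.026,0.0105,0,0,0,0],[-0.026,0.0105,0,0,0,0],[-0.026,0.0105,0,0,0,0],[-0.026,0.0105,0,0,0,0],[-0.026,0.0105,0,0,0,0]]'
python3 -m handwheel '[[-0.026,0.0105,0,0,0,0],[-0.026,0.0105,0,0,0,0],[-0.026,0.0105,0,0,0,0],[-0.026,0.0105,0,0,0,0],[-0.026,0.010,0,0,0,0],[-0.020,0.007,0,0,0,0],[-0.014,0.005,0,0,0,0],[-0.006,0.001,0,0,0,0]]'
python3 -c "
from h import *; goto(.482,-.372,.0335,-18)
c=eyes.camera('wrist'); save(c['image'],'w15.png')"
```

```text
time: 23.25
tool_pos: [0.4716, -0.1921, 0.153]
orientation: [-0.0, 0.809, 0.588, -0.0]
ft_force: [0.3, -0.0, -1.1]
width: 0.61
time: 24.05
tool_pos: [0.4806, -0.3737, 0.1526]
orientation: [-0.001, 0.81, 0.587, -0.0]
ft_force: [0.5, 0.4, -2.7]
width: 0.613
t 24.05 pos [ 0.4806 -0.3737  0.1526] yawY -18.1 tilt 0.08 w 52.3 F [ 0.5  0.4 -2.7] j [-0.66  0.45  0.2   1.32 -0.    1.23]
shift(now) [0.002  0.0009 0.1191] world d [ 0.0014  0.0017 -0.1191]
turn tool z -0.1 shift(after turn) [0.002  0.0009 0.1191]
```

View pics/w15.png

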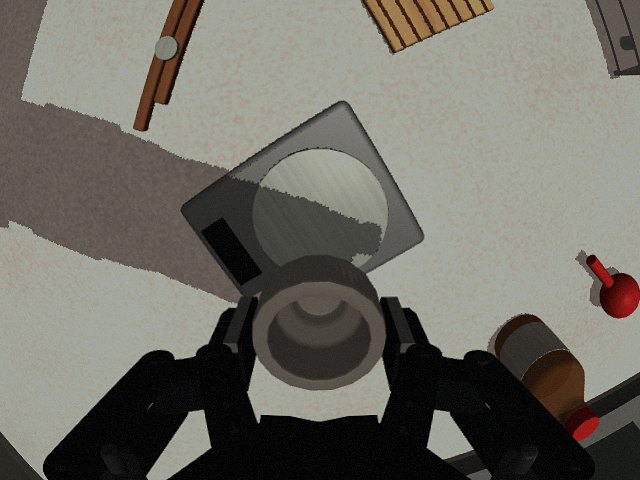

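```bash
python3 -c "
from h import *
c=eyes.camera('wrist'); im=c['image']
# pan edge points: fit ellipse on plane from Canny within annulus
P0=np.array([.482,-.372])
g=cv2.cvtColor(im,cv2.COLOR_RGB2GRAY); e=cv2.Canny(cv2.GaussianBlur(g,(3,3),0),40,100)
v,u=np.nonzero(e); X=onplane(c,np.c_[u,v],.048,True)[:,:2]; ok=(v<255)&(v>130)
X=X[ok]
for it in range(6):
    r=np.linalg.norm(X-P0,axis=1); k=abs(r-.055)<(.006 if it<2 else .003)
    A=np.c_[2*X[k],np.ones(k.sum())]; s=np.linalg.lstsq(A,(X[k]**2).sum(1),rcond=None)[0]; P0=s[:2]
    print(P0.round(4),round(float(np.sqrt(s[2]+s[:2]@s[:2])),4),k.sum())
goto(.482,-.372,.0335,-18)"
```

```text
[ 0.4821 -0.3718] 0.0542 468
[ 0.4821 -0.3718] 0.0542 468
[ 0.4822 -0.3721] 0.0544 443
[ 0.4822 -0.3721] 0.0545 441
[ 0.4822 -0.3721] 0.0545 441
[ 0.4822 -0.3721] 0.0545 441
t 24.15 pos [ 0.4808 -0.3727  0.153 ] yawY -18.08 tilt 0.07 w 52.3 F [-0.1  0.  -0.8] j [-0.66  0.45  0.19  1.32 -0.    1.23]
shift(now) [0.001  0.0011 0.1195] world d [ 0.0012  0.0007 -0.1195]
turn tool z -0.08 shift(after turn) [0.001  0.0011 0.1195]
```

Excellent agreement (two views within 1 mm). Descend.

```bash
python3 -m handwheel '[[0.0005,0.0007,0.008,0,0,0],[0,0,0.016,0,0,0],[0,0,0.02,0,0,0],[0,0,0.02,0,0,0],[0,0,0.018,0,0,0],[0,0,0.014,0,0,0],[0,0,0.008,0,0,0],[0,0,0.003,0,0,0]]'
python3 -m handwheel '[[0,0,0.003,0,0,0],[0,0,0.003,0,0,0],[0,0,0.002,0,0,0],[0,0,0,0,0,0],[0,0,0,0,0,0],[0,0,0,0,0,0],[0,0,0,0,0,0],[0,0,0,0,0,0]]'
python3 -c "
from h import *; goto(.482,-.372,.0335,-18)"
```

```text
time: 24.95
tool_pos: [0.482, -0.371, 0.0458]
orientation: [-0.001, 0.809, 0.588, -0.0]
ft_force: [-0.3, -0.3, -1.0]
width: 0.613
time: 25.75
tool_pos: [0.4824, -0.3719, 0.0388]
orientation: [0.0, 0.809, 0.588, 0.0]
ft_force: [-0.7, -0.6, -1.9]
width: 0.611
t 25.75 pos [ 0.4824 -0.3719  0.0388] yawY -18.02 tilt 0.01 w 52.2 F [-0.7 -0.6 -1.9] j [-0.66  0.5  -0.02  1.05  0.    1.23]
shift(now) [-0.0002 -0.0003  0.0053] world d [-0.0004 -0.0001 -0.0053]
turn tool z -0.02 shift(after turn) [-0.0002 -0.0003  0.0053]
```

```bash
python3 -m handwheel '[[0,0,0.001,0,0,0],[0,0,0.001,0,0,0],[0,0,0.001,0,0,0],[0,0,0.001,0,0,0],[0,0,0,0,0,0],[0,0,0,0,0,0],[0,0,0,0,0,0],[0,0,0,0,0,0]]'
python3 -c "
from h import *; goto(.482,-.372,.0335,-18)"
```

```text
time: 26.55
tool_pos: [0.4823, -0.3719, 0.0348]
orientation: [0.0, 0.809, 0.588, 0.0]
ft_force: [-0.4, 0.7, -0.8]
width: 0.613
t 26.55 pos [ 0.4823 -0.3719  0.0348] yawY -18.03 tilt 0.0 w 52.4 F [-0.4  0.7 -0.8] j [-0.66  0.51 -0.02  1.04 -0.    1.23]
shift(now) [-0.0002 -0.0003  0.0013] world d [-0.0003 -0.0001 -0.0013]
turn tool z -0.03 shift(after turn) [-0.0002 -0.0003  0.0013]
```

```bash
python3 -m handwheel '[[0,0,0.001,0,0,0],[0,0,0.001,0,0,0],[0,0,0,0,0,0],[0,0,0,0,0,0],[0,0,0,0,0,0],[0,0,0,0,0,0],[0,0,0,0,0,0],[0,0,0,0,0,0]]'
python3 -c "
from h import *; goto(.482,-.372,.0335,-18)"
```

```text
time: 27.35
tool_pos: [0.4825, -0.372, 0.0335]
orientation: [0.0, 0.809, 0.588, 0.0]
ft_force: [-3.5, 2.9, 11.2]
width: 0.614
t 27.35 pos [ 0.4825 -0.372   0.0335] yawY -18.02 tilt 0.05 w 52.4 F [-3.5  2.9 11.2] j [-0.66  0.51 -0.02  1.04 -0.    1.23]
shift(now) [-0.0002 -0.0004  0.    ] world d [-0.0005 -0.     -0.    ]
turn tool z -0.02 shift(after turn) [-0.0002 -0.0004  0.    ]
```

```bash
python3 -m handwheel '[[0,0,0,0,0,0],[0,0,0,0,0,0],[0,0,0,0,0,0],[0,0,0,0,0,0],[0,0,0,0,0,0],[0,0,-0.005,0,0,0],[0,0,-0.01,0,0,0],[0,0,-0.02,0,0,0]]' 0.0854
python3 -m handwheel '[[0,0,-0.025,0,0,0],[0,0,-0.03,0,0,0],[0,0,-0.03,0,0,0],[0,0,-0.025,0,0,0],[0,0,-0.015,0,0,0],[0,0,-0.005,0,0,0],[0,0,0,0,0,0],[0,0,0,0,0,0]]'
python3 -c "
from h import *; goto(.459,.005,.12,-18)
c=eyes.camera('wrist'); save(c['image'],'w16.png')
c=eyes.camera('top'); im=c['image']; save(crop(im,230,210,370,340,5),'t16.png'); save(crop(im,440,200,560,320,5),'t16p.png')"
```

```text
time: 28.15
tool_pos: [0.4817, -0.3714, 0.0677]
orientation: [-0.001, 0.809, 0.588, -0.0]
ft_force: [0.5, 0.4, -0.1]
width: 1.0
time: 28.95
tool_pos: [0.4821, -0.3717, 0.197]
orientation: [-0.0, 0.809, 0.588, -0.0]
ft_force: [0.5, -0.6, 1.0]
width: 0.998
t 28.95 pos [ 0.4821 -0.3717  0.197 ] yawY -18.02 tilt 0.05 w 85.2 F [ 0.5 -0.6  1. ] j [-0.66  0.45  0.3   1.42 -0.    1.23]
shift(now) [ 0.3511 -0.1384  0.0772] world d [-0.0231  0.3767 -0.077 ]
turn tool z -0.02 shift(after turn) [ 0.3511 -0.1383  0.0772]
```

View pics/w16.png

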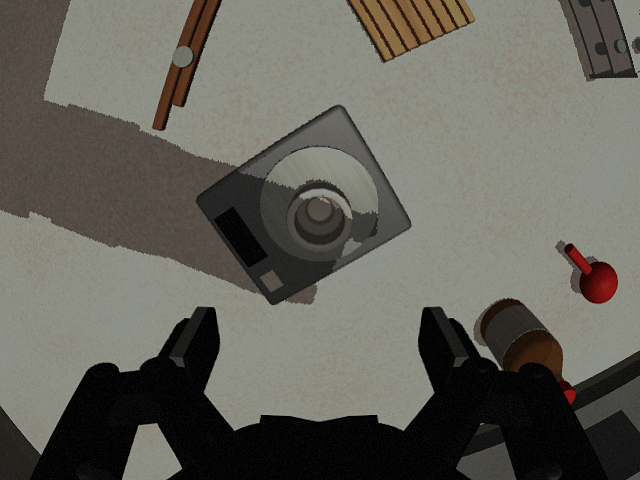

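View pics/t16.png

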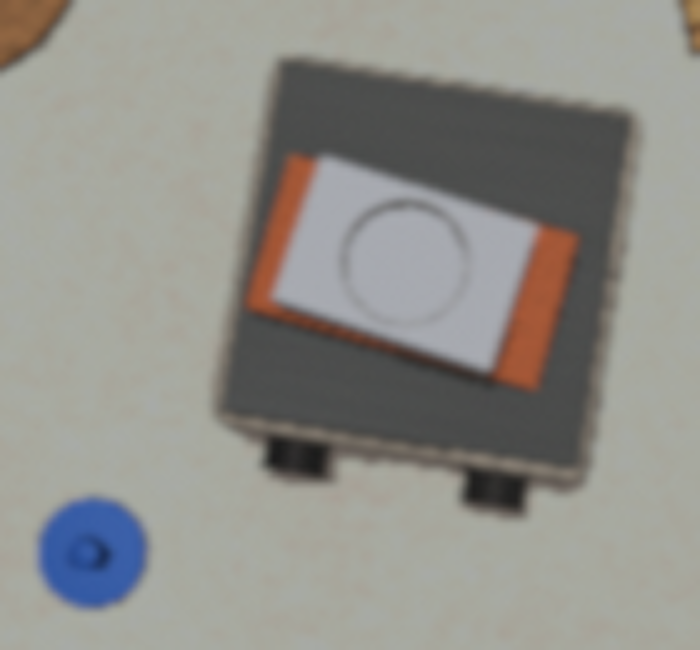

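```bash
python3 - <<'E'
from h import *
c=eyes.camera("top"); im=c["image"]; hsv=cv2.cvtColor(im,cv2.COLOR_RGB2HSV).astype(int)
m=np.zeros((480,640),np.uint8); R=np.s_[236:292,283:342]
m[R]=((hsv[...,2]>125)&(hsv[...,1]<40))[R]
m=cv2.morphologyEx(m,cv2.MORPH_CLOSE,np.ones((5,5),np.uint8))
cs,_=cv2.findContours(m,0,1); k=max(cs,key=cv2.contourArea)[:,0]
X=onplane(c,k,.113)[:,:2]; print("block",cv2.minAreaRect((X*1000).astype(np.float32)))
print("well",onplane(c,[310.6,262.4],.113))
m=np.zeros((480,640),np.uint8); R=np.s_[230:300,270:360]
m[R]=((hsv[...,1]>110)&(hsv[...,0]<18)|(hsv[...,2]>125)&(hsv[...,1]<40)&(m[R].size>0))[R]
o=((hsv[...,1]>110)&(hsv[...,0]<18)); mm=np.zeros_like(m); mm[R]=o[R]
k=np.argwhere(mm)[:,::-1]; X=onplane(c,k,.079)[:,:2]; print("tile hull",cv2.minAreaRect((X*1000).astype(np.float32)))
E
python3 -m handwheel '[[0.01,-0.004,0,0,0,0],[0.018,-0.007,0,0,0,0],[0.024,-0.0095,0,0,0,0],[0.026,-0.0105,0,0,0,0],[0.026,-0.0105,0,0,0,0],[0.026,-0.0105,0,0,0,0],[0.026,-0.0105,0,0,0,0],[0.026,-0.0105,0,0,0,0]]'
python3 -m handwheel '[[0.026,-0.0105,0.004,0,0,0],[0.026,-0.0105,0.004,0,0,0],[0.026,-0.0105,0.004,0,0,0],[0.026,-0.0105,0.004,0,0,0],[0.026,-0.010,0.004,0,0,0],[0.020,-0.007,0.004,0,0,0],[0.014,-0.005,0.004,0,0,0],[0.005,-0.0014,0.002,0,0,0]]'
python3 -c "
from h import *; goto(.459,.005,.12,-18)
c=eyes.camera('wrist'); save(crop(c['image'],180,100,460,310,2.8),'w17.png')"
```

```text
block ((459.48980712890625, 5.148082733154297), (84.03648376464844, 56.455177307128906), 70.78595733642578)
well [[0.4587557  0.00550142 0.113     ]]
tile hull ((459.1981506347656, 3.5644073486328125), (116.00968170166016, 62.62448501586914), 73.13729858398438)
time: 29.9
tool_pos: [0.4686, -0.1744, 0.1975]
orientation: [-0.0, 0.809, 0.588, 0.0]
ft_force: [1.6, 0.0, 0.3]
width: 0.995
time: 30.7
tool_pos: [0.4585, 0.0062, 0.1673]
orientation: [-0.0, 0.809, 0.588, -0.0]
ft_force: [-0.4, -0.1, 0.1]
width: 1.003
t 30.7 pos [0.4585 0.0062 0.1673] yawY -17.92 tilt 0.03 w 85.6 F [-0.4 -0.1  0.1] j [ 0.01  0.14 -0.2   1.24  0.    1.9 ]
shift(now) [-0.001   0.0009  0.0473] world d [ 0.0005 -0.0012 -0.0473]
turn tool z 0.08 shift(after turn) [-0.001   0.0009  0.0473]
```

View pics/w17.png

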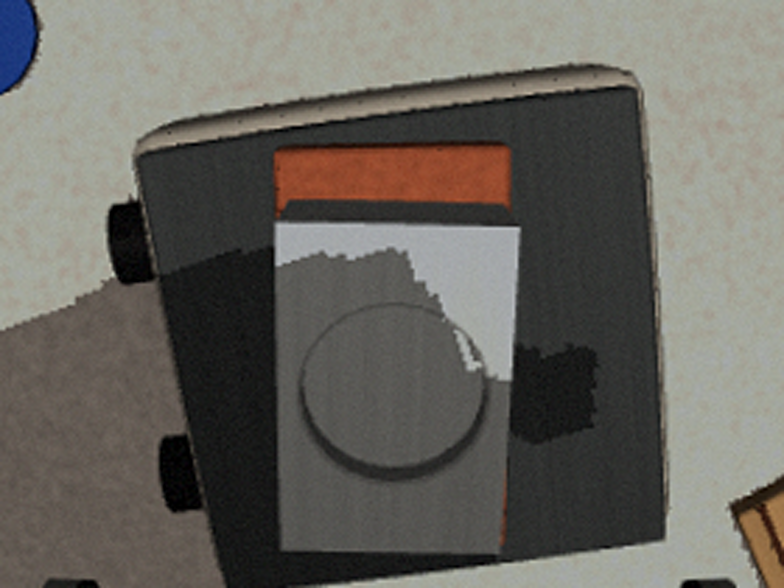

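```bash
python3 -m handwheel '[[-0.0007,0.0007,0.01,0,0,1.2],[0,0,0.018,0,0,0],[0,0,0.022,0,0,0],[0,0,0.02,0,0,0],[0,0,0.016,0,0,0],[0,0,0.009,0,0,0],[0,0,0.004,0,0,0],[0,0,0,0,0,0]]'
python3 -c "
from h import *; goto(.459,.0053,.042,-19.2)
c=eyes.camera('wrist'); save(crop(c['image'],180,180,460,390,2.8),'w18.png')"
```

```text
time: 31.55
tool_pos: [0.4596, 0.0035, 0.0686]
orientation: [-0.0, 0.815, 0.579, -0.0]
ft_force: [0.1, -0.1, -0.2]
width: 0.997
t 31.55 pos [0.4596 0.0035 0.0686] yawY -19.27 tilt 0.02 w 85.1 F [ 0.1 -0.1 -0.2] j [ 0.01  0.2  -0.38  0.99 -0.    1.91]
shift(now) [ 0.0015 -0.0012  0.0266] world d [-0.0006  0.0018 -0.0266]
turn tool z -0.07 shift(after turn) [ 0.0015 -0.0012  0.0266]
```

View pics/w18.png

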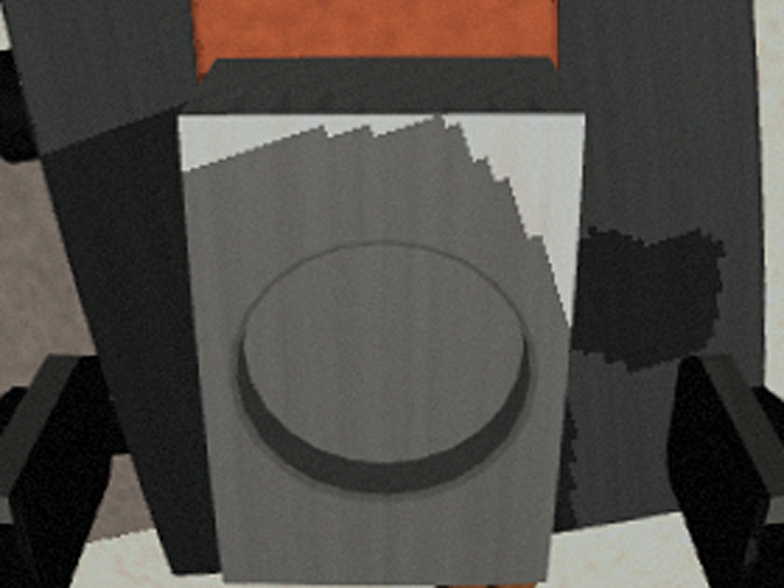

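```bash
python3 -m handwheel '[[0.0015,-0.0005,0.006,0,0,0],[0,0,0.008,0,0,0],[0,0,0.007,0,0,0],[0,0,0.004,0,0,0],[0,0,0.0015,0,0,0],[0,0,0,0,0,0],[0,0,0,0,0,0],[0,0,0,0,0,0]]'
python3 -c "
from h import *; goto(.459,.0053,.042,-19.2)
c=eyes.camera('wrist'); save(crop(c['image'],180,200,460,410,2.8),'w19.png')"
```

```text
time: 32.4
tool_pos: [0.46, 0.0054, 0.0424]
orientation: [0.0, 0.815, 0.579, 0.0]
ft_force: [0.1, 0.2, 0.7]
width: 1.0
t 32.4 pos [0.46   0.0054 0.0424] yawY -19.22 tilt 0.02 w 85.4 F [0.1 0.2 0.7] j [ 0.01  0.22 -0.42  0.93  0.    1.92]
shift(now) [-0.0004 -0.0009  0.0004] world d [-0.001  -0.0001 -0.0004]
turn tool z -0.02 shift(after turn) [-0.0004 -0.0009  0.0004]
```

View pics/w19.png

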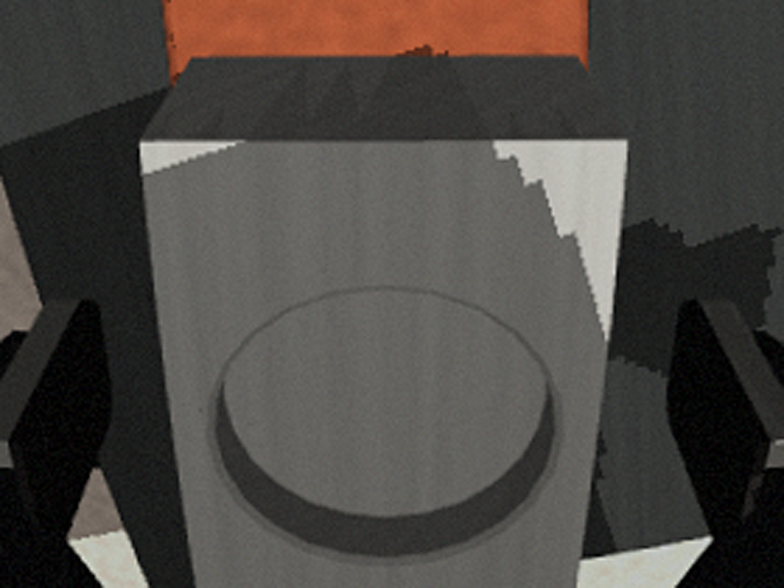

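```bash
python3 -m handwheel '[[0,-0.0005,0,0,0,0],[0,0,0,0,0,0],[0,0,0,0,0,0],[0,0,0,0,0,0],[0,0,0,0,0,0],[0,0,0,0,0,0],[0,0,0,0,0,0],[0,0,0,0,0,0]]' 0.0
python3 -c "
from h import *; goto(.459,.0053,.042,-19.2)
c=eyes.camera('wrist'); save(crop(c['image'],180,200,460,410,2.8),'w20.png')"
```

```text
time: 33.25
tool_pos: [0.4594, 0.0056, 0.0426]
orientation: [0.0, 0.815, 0.579, 0.0]
ft_force: [-2.3, 0.7, 6.9]
width: 0.646
t 33.25 pos [0.4594 0.0056 0.0426] yawY -19.22 tilt 0.02 w 55.2 F [-2.3  0.7  6.9] j [ 0.01  0.22 -0.43  0.93 -0.    1.92]
shift(now) [-0.0004 -0.0003  0.0006] world d [-0.0004 -0.0003 -0.0006]
turn tool z -0.02 shift(after turn) [-0.0004 -0.0003  0.0006]
```

View pics/w20.png

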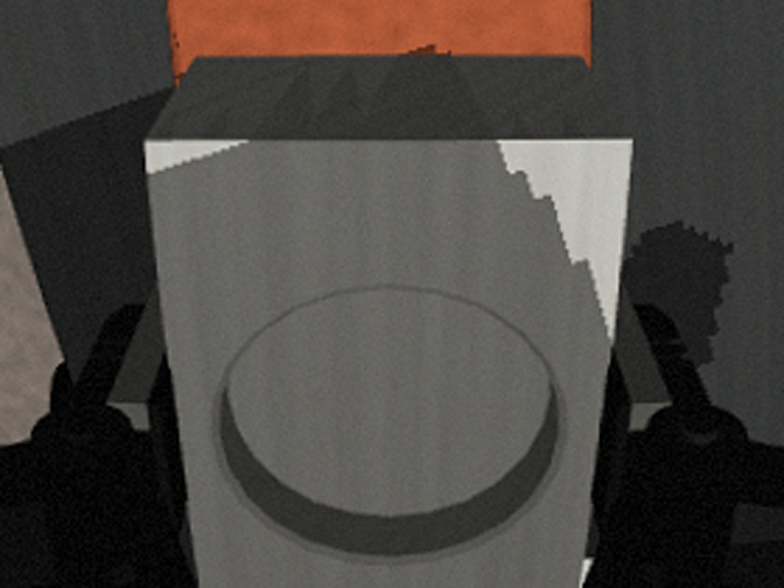

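```bash
python3 -m handwheel '[[0,0,-0.002,0,0,0],[0,0,-0.005,0,0,0],[0,0,-0.01,0,0,0],[0,0,-0.016,0,0,0],[0,0,-0.02,0,0,0],[0,0,-0.02,0,0,0],[0,0,-0.01,0,0,0],[0,0,0,0,0,0]]'
python3 -c "
from h import *; goto(.611,.2047,.12,-19.2)
c=eyes.camera('wrist'); save(c['image'],'w21.png')"
```

```text
time: 34.1
tool_pos: [0.4602, 0.0056, 0.1266]
orientation: [0.001, 0.815, 0.579, 0.001]
ft_force: [0.4, 0.4, -2.3]
width: 0.65
t 34.1 pos [0.4602 0.0056 0.1266] yawY -19.22 tilt 0.13 w 55.5 F [ 0.4  0.4 -2.3] j [ 0.01  0.15 -0.28  1.14 -0.    1.92]
shift(now) [0.2376 0.0768 0.0069] world d [ 0.1508  0.1991 -0.0066]
turn tool z -0.02 shift(after turn) [0.2376 0.0769 0.0069]
```

View pics/w21.png

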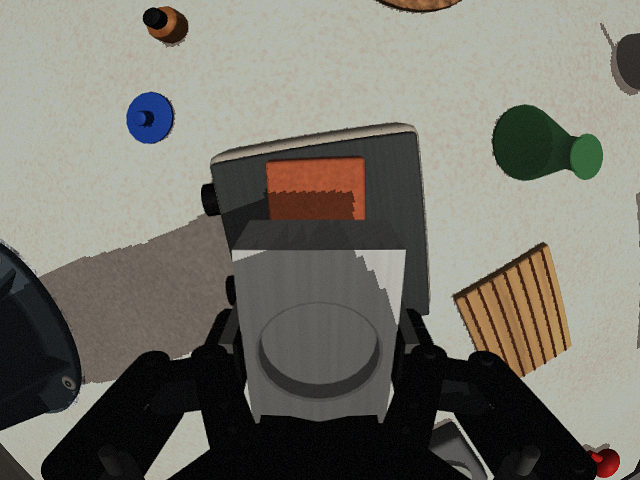

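```bash
python3 -m handwheel '[[0.007,0.0022,0,0,0,0],[0.014,0.0045,0,0,0,0],[0.019,0.006,0,0,0,0],[0.02,0.0065,0,0,0,0],[0.02,0.0065,0,0,0,0],[0.02,0.0065,0,0,0,0],[0.02,0.0065,0,0,0,0],[0.02,0.0065,0,0,0,0]]'
python3 -m handwheel '[[0.02,0.0065,0,0,0,0],[0.02,0.0065,0,0,0,0],[0.02,0.0065,0,0,0,0],[0.017,0.0055,0,0,0,0],[0.011,0.0035,0,0,0,0],[0.006,0.002,0,0,0,0],[0.0036,0.0015,0,0,0,0],[0,0,0,0,0,0]]'
python3 - <<'E'
from h import *
c=eyes.camera('wrist'); im=c["image"]; save(im,'w22.png')
goto(.611,.2047,-.0266,-19.2)
hsv=cv2.cvtColor(im,cv2.COLOR_RGB2HSV).astype(int)
m=((hsv[...,1]>90)&(hsv[...,0]<22)&(hsv[...,2]>40))
v,u=np.nonzero(m); X=onplane(c,np.c_[u,v],.010,True)[:,:2]
k=np.linalg.norm(X-[.611,.2047],axis=1)<.08; mm=np.zeros((480,640),np.uint8); mm[v[k],u[k]]=1
cs,_=cv2.findContours(mm,0,1); q=max(cs,key=cv2.contourArea)[:,0]; X=onplane(c,q,.010,True)[:,:2]
P0=np.array([.611,.2047])
for it in range(6):
    r=np.linalg.norm(X-P0,axis=1); k=abs(r-.065)<.005
    A=np.c_[2*X[k],np.ones(k.sum())]; s=np.linalg.lstsq(A,(X[k]**2).sum(1),rcond=None)[0]; P0=s[:2]
print(P0,np.sqrt(s[2]+s[:2]@s[:2]),k.sum(),len(X))
E
```

```text
time: 34.95
tool_pos: [0.5486, 0.1248, 0.1242]
orientation: [-0.0, 0.815, 0.579, -0.0]
ft_force: [0.6, -0.1, -3.0]
width: 0.649
time: 35.75
tool_pos: [0.6104, 0.2049, 0.1247]
orientation: [-0.0, 0.815, 0.579, -0.0]
ft_force: [-0.4, 0.0, -3.4]
width: 0.646
t 35.8 pos [0.6102 0.2045 0.1249] yawY -19.22 tilt 0.03 w 55.3 F [-0.3 -0.  -3.1] j [ 0.32  0.53  0.26  1.29 -0.    2.23]
shift(now) [0.0005 0.0007 0.1515] world d [ 0.0008  0.0002 -0.1515]
turn tool z -0.02 shift(after turn) [0.0005 0.0007 0.1515]
[0.6118764  0.20535951] 0.06335204653012373 254 397
```

View pics/w22.png

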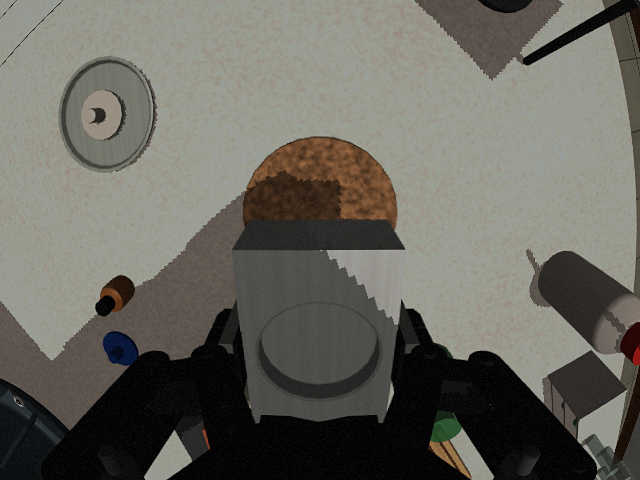

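```bash
python3 -m handwheel '[[0.0005,0.0007,0.01,0,0,0],[0,0,0.02,0,0,0],[0,0,0.024,0,0,0],[0,0,0.024,0,0,0],[0,0,0.024,0,0,0],[0,0,0.02,0,0,0],[0,0,0.012,0,0,0],[0,0,0.004,0,0,0]]'
python3 -m handwheel '[[0,0,0.003,0,0,0],[0,0,0.003,0,0,0],[0,0,0.002,0,0,0],[0,0,0.001,0,0,0],[0,0,0,0,0,0],[0,0,0,0,0,0],[0,0,0,0,0,0],[0,0,0,0,0,0]]'
python3 -c "
from h import *; goto(.6112,.2048,-.0266,-19.2)"
```

```text
time: 36.6
tool_pos: [0.6103, 0.2042, -0.0142]
orientation: [-0.0, 0.815, 0.579, -0.001]
ft_force: [-0.7, 0.0, -3.0]
width: 0.649
time: 37.4
tool_pos: [0.6113, 0.2048, -0.0217]
orientation: [0.0, 0.815, 0.579, 0.0]
ft_force: [1.2, 0.5, -2.2]
width: 0.65
t 37.4 pos [ 0.6113  0.2048 -0.0217] yawY -19.22 tilt 0.01 w 55.5 F [ 1.2  0.5 -2.2] j [ 0.32  0.62  0.02  0.97 -0.    2.23]
shift(now) [-0.     -0.0001  0.0049] world d [-0.0001  0.     -0.0049]
turn tool z -0.02 shift(after turn) [-0.     -0.0001  0.0049]
```

```bash
python3 -m handwheel '[[0,0,0.001,0,0,0],[0,0,0.001,0,0,0],[0,0,0.001,0,0,0],[0,0,0.001,0,0,0],[0,0,0,0,0,0],[0,0,0,0,0,0],[0,0,0,0,0,0],[0,0,0,0,0,0]]'
python3 -m handwheel '[[0,0,0.0005,0,0,0],[0,0,0.0005,0,0,0],[0,0,0,0,0,0],[0,0,0,0,0,0],[0,0,0,0,0,0],[0,0,0,0,0,0],[0,0,0,0,0,0],[0,0,0,0,0,0]]'
python3 -c "
from h import *; goto(.6112,.2048,-.0266,-19.2)"
```

```text
time: 38.2
tool_pos: [0.6113, 0.2048, -0.0257]
orientation: [0.0, 0.815, 0.579, 0.0]
ft_force: [-1.3, 0.6, -3.3]
width: 0.651
time: 39.0
tool_pos: [0.6113, 0.2048, -0.0264]
orientation: [0.0, 0.815, 0.579, 0.0]
ft_force: [-3.5, -1.5, 5.5]
width: 0.648
t 39.0 pos [ 0.6113  0.2048 -0.0264] yawY -19.22 tilt 0.02 w 55.3 F [-3.5 -1.5  5.5] j [0.32 0.63 0.01 0.96 0.   2.23]
shift(now) [-0.     -0.0001  0.0002] world d [-0.0001 -0.     -0.0002]
turn tool z -0.02 shift(after turn) [-0.     -0.0001  0.0002]
```

```bash
python3 -m handwheel '[[0,0,0,0,0,0],[0,0,0,0,0,0],[0,0,0,0,0,0],[0,0,0,0,0,0],[0,0,0,0,0,0],[0,0,-0.005,0,0,0],[0,0,-0.01,0,0,0],[0,0,-0.02,0,0,0]]' 0.0854
python3 -m handwheel '[[0,0,-0.025,0,0,0],[0,0,-0.028,0,0,0],[0,0,-0.028,0,0,0],[0,0,-0.025,0,0,0],[0,0,-0.015,0,0,0],[0,0,-0.005,0,0,0],[0,0,0,0,0,0],[0,0,0,0,0,0]]'
python3 - <<'E'
from h import *
goto(.459,.0035,.13,-17)
c=eyes.camera('wrist'); save(c['image'],'w23.png')
c=eyes.camera("top"); im=c["image"]; save(crop(im,150,140,450,340,2.6),'t23.png'); hsv=cv2.cvtColor(im,cv2.COLOR_RGB2HSV).astype(int)
m=np.zeros((480,640),np.uint8); R=np.s_[230:300,270:360]
m[R]=((hsv[...,1]>110)&(hsv[...,0]<18))[R]
cs,_=cv2.findContours(m,0,1); k=max(cs,key=cv2.contourArea)[:,0]
print("tile",cv2.minAreaRect((onplane(c,k,.079)[:,:2]*1000).astype(np.float32)))
E
```

```text
time: 39.8
tool_pos: [0.6105, 0.2045, 0.0081]
orientation: [-0.0, 0.815, 0.579, -0.001]
ft_force: [0.0, 0.0, 1.2]
width: 1.002
time: 40.6
tool_pos: [0.6109, 0.2046, 0.1335]
orientation: [-0.0, 0.815, 0.579, -0.0]
ft_force: [1.4, -1.0, -0.4]
width: 1.003
t 40.6 pos [0.6109 0.2046 0.1335] yawY -19.22 tilt 0.06 w 85.7 F [ 1.4 -1.  -0.4] j [0.32 0.53 0.28 1.31 0.   2.23]
shift(now) [-0.2399 -0.0772  0.0037] world d [-0.1519 -0.2011 -0.0035]
turn tool z -2.22 shift(after turn) [-0.2368 -0.0864  0.0037]
tile ((459.1683349609375, 3.639495849609375), (116.1790771484375, 62.8990478515625), 73.23518371582031)
```

View pics/w23.png

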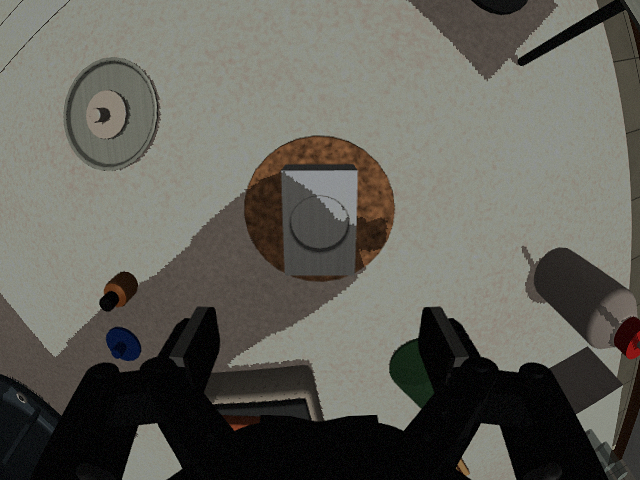

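View pics/t23.png

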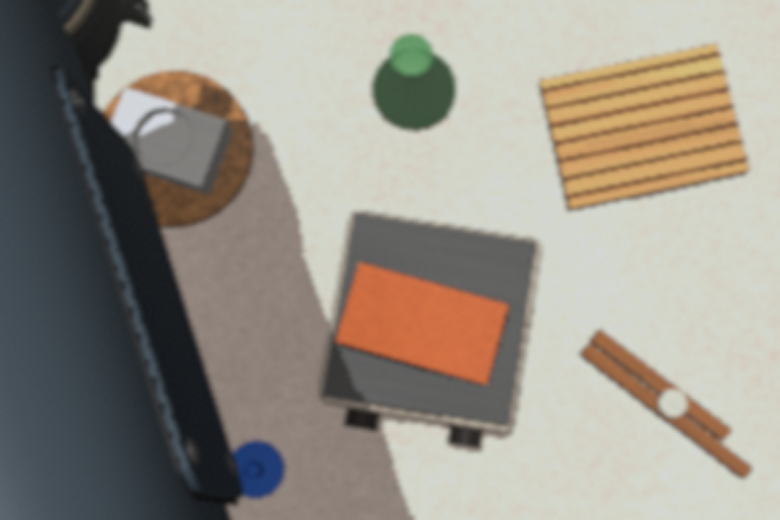

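```bash
python3 -m handwheel '[[0,0,0,0,0,-2.4],[-0.014,-0.005,0,0,0,0],[-0.019,-0.007,0,0,0,0],[-0.02,-0.0075,0,0,0,0],[-0.02,-0.0075,0,0,0,0],[-0.02,-0.0075,0,0,0,0],[-0.02,-0.0075,0,0,0,0],[-0.02,-0.0075,0,0,0,0]]'
python3 -m handwheel '[[-0.02,-0.0075,0,0,0,0],[-0.02,-0.0075,0,0,0,0],[-0.02,-0.0075,0,0,0,0],[-0.018,-0.006,0,0,0,0],[-0.013,-0.0045,0,0,0,0],[-0.009,-0.0025,0,0,0,0],[-0.0035,-0.001,0,0,0,0],[0,0,0,0,0,0]]'
python3 -c "
from h import *; goto(.4592,.0036,.0245,-16.8)
c=eyes.camera('wrist'); save(crop(c['image'],160,100,480,340,2.5),'w24.png')"
```

```text
time: 41.5
tool_pos: [0.5243, 0.091, 0.1335]
orientation: [-0.0, 0.803, 0.596, -0.0]
ft_force: [0.2, 0.1, -0.9]
width: 1.002
time: 42.3
tool_pos: [0.4606, 0.0032, 0.1342]
orientation: [-0.0, 0.803, 0.596, 0.0]
ft_force: [-0.4, 0.8, 0.2]
width: 0.995
t 42.3 pos [0.4606 0.0032 0.1342] yawY -16.84 tilt 0.01 w 85.0 F [-0.4  0.8  0.2] j [ 0.01  0.15 -0.26  1.16  0.    1.87]
shift(now) [-0.     -0.0015  0.1097] world d [-0.0014  0.0004 -0.1097]
turn tool z -0.04 shift(after turn) [-0.     -0.0015  0.1097]
```

View pics/w24.png

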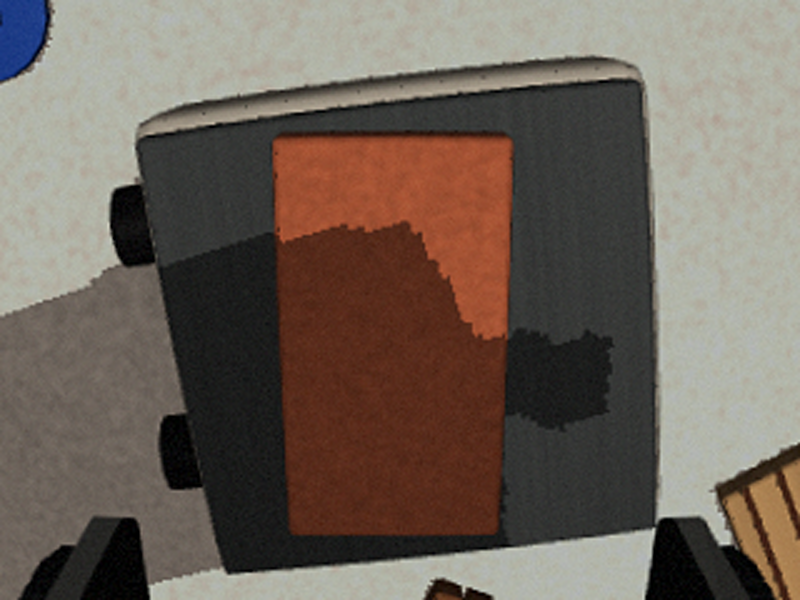

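```bash
python3 -m handwheel '[[0,-0.001,0.008,0,0,0],[0,0,0.016,0,0,0],[0,0,0.02,0,0,0],[0,0,0.02,0,0,0],[0,0,0.018,0,0,0],[0,0,0.011,0,0,0],[0,0,0.005,0,0,0],[0,0,0,0,0,0]]'
python3 -c "
from h import *; goto(.4592,.0036,.0255,-16.8)
c=eyes.camera('wrist'); save(crop(c['image'],160,180,480,420,2.5),'w25.png')"
```

```text
time: 43.15
tool_pos: [0.4593, 0.0037, 0.0358]
orientation: [-0.0, 0.803, 0.596, -0.0]
ft_force: [-0.2, -0.7, 0.5]
width: 0.996
t 43.15 pos [0.4593 0.0037 0.0358] yawY -16.81 tilt 0.04 w 85.0 F [-0.2 -0.7  0.5] j [ 0.01  0.23 -0.44  0.91  0.    1.87]
shift(now) [-0.0002 -0.0001  0.0103] world d [-0.0001 -0.0001 -0.0103]
turn tool z -0.01 shift(after turn) [-0.0002 -0.0001  0.0103]
```

View pics/w25.png

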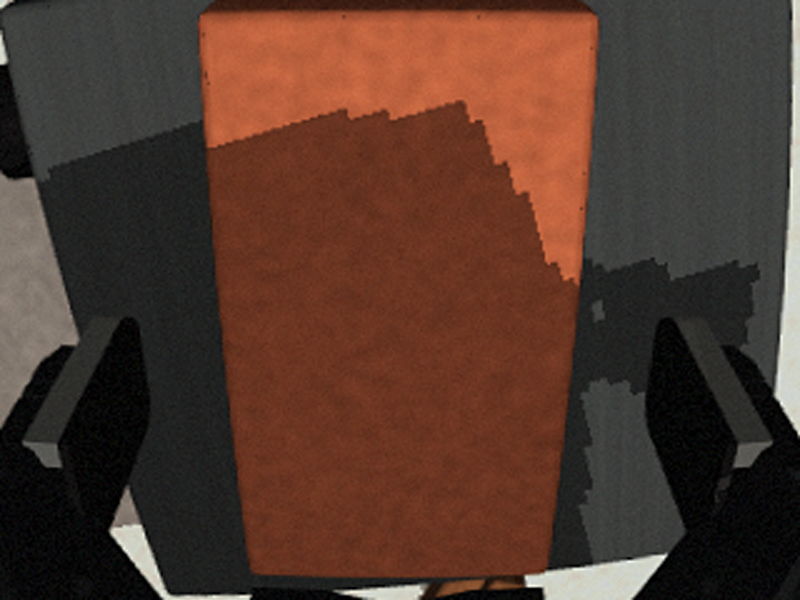

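```bash
python3 -m handwheel '[[0,0,0.004,0,0,0],[0,0,0.004,0,0,0],[0,0,0.002,0,0,0],[0,0,0,0,0,0],[0,0,0,0,0,0],[0,0,0,0,0,0],[0,0,0,0,0,0],[0,0,0,0,0,0]]' 0.067
python3 -c "
from h import *; goto(.4592,.0036,.0255,-16.8)"
```

```text
time: 44.0
tool_pos: [0.4596, 0.0036, 0.0263]
orientation: [0.0, 0.803, 0.596, 0.0]
ft_force: [-0.0, -0.3, 0.6]
width: 0.784
t 44.0 pos [0.4596 0.0036 0.0263] yawY -16.82 tilt 0.01 w 66.9 F [-0.  -0.3  0.6] j [ 0.01  0.24 -0.45  0.89  0.    1.87]
shift(now) [-0.0001 -0.0004  0.0008] world d [-0.0004  0.     -0.0008]
turn tool z -0.02 shift(after turn) [-0.0001 -0.0004  0.0008]
```

```bash
python3 -m handwheel '[[0,-0.0003,0.0005,0,0,0],[0,0,0,0,0,0],[0,0,0,0,0,0],[0,0,0,0,0,0],[0,0,0,0,0,0],[0,0,0,0,0,0],[0,0,0,0,0,0],[0,0,0,0,0,0]]' 0
python3 -c "
from h import *; goto(.4592,.0036,.0255,-16.8)
c=eyes.camera('wrist'); save(crop(c['image'],160,180,480,420,2.5),'w26.png')"
```

```text
time: 44.8
tool_pos: [0.4595, 0.0036, 0.0263]
orientation: [0.0, 0.803, 0.596, 0.0]
ft_force: [-4.2, 0.2, 12.0]
width: 0.705
t 44.8 pos [0.4595 0.0036 0.0263] yawY -16.82 tilt 0.05 w 60.2 F [-4.2  0.2 12. ] j [ 0.01  0.23 -0.45  0.88 -0.    1.87]
shift(now) [-0.0001 -0.0003  0.0008] world d [-0.0003  0.     -0.0008]
turn tool z -0.02 shift(after turn) [-0.0001 -0.0003  0.0008]
```

View pics/w26.png

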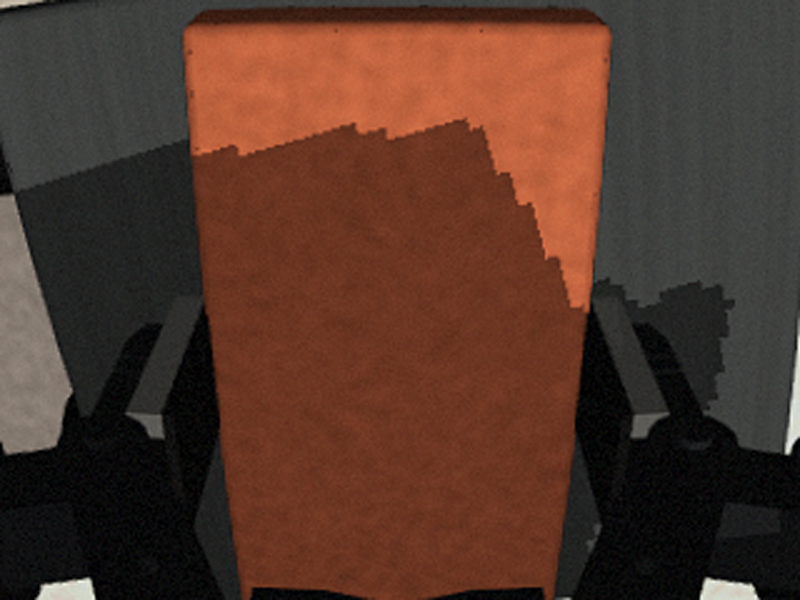

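```bash
python3 -m handwheel '[[0,0,-0.002,0,0,0],[0,0,-0.005,0,0,0],[0,0,-0.01,0,0,0],[0,0,-0.018,0,0,0],[0,0,-0.022,0,0,0],[0,0,-0.022,0,0,0],[0,0,-0.012,0,0,0],[0,0,-0.004,0,0,0]]'
python3 -c "
from h import *; goto(.6237,-.1769,.12,11.4)
c=eyes.camera('wrist'); save(crop(c['image'],120,120,520,420,2),'w27.png')
c=eyes.camera('scene'); save(c['image'],'s27.png')"
```

```text
time: 45.65
tool_pos: [0.4601, 0.0037, 0.1225]
orientation: [0.001, 0.803, 0.596, 0.001]
ft_force: [0.1, 0.2, -2.1]
width: 0.705
t 45.65 pos [0.4601 0.0037 0.1225] yawY -16.82 tilt 0.13 w 60.2 F [ 0.1  0.2 -2.1] j [ 0.01  0.16 -0.29  1.13  0.    1.87]
shift(now) [-0.1255  0.2089  0.0029] world d [ 0.1636 -0.1806 -0.0025]
turn tool z -28.22 shift(after turn) [-0.2093  0.1247  0.0029]
```

View pics/w27.png

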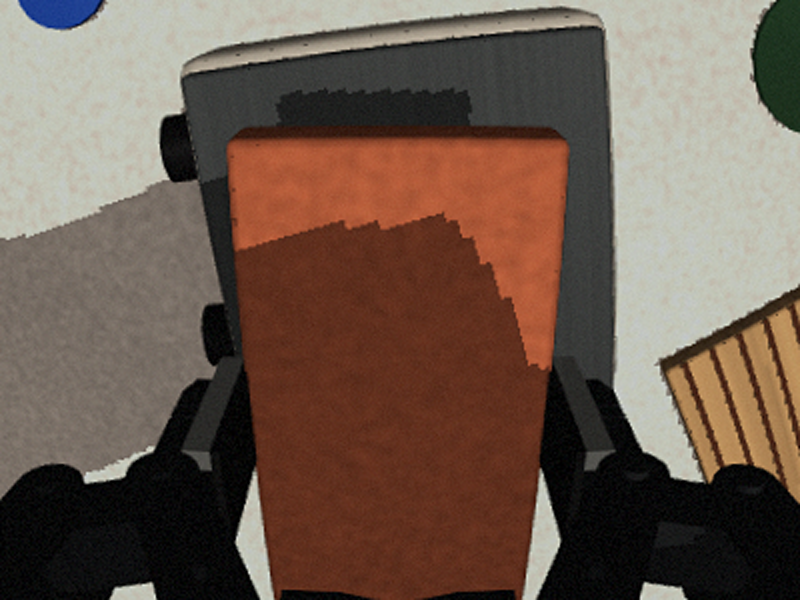

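View pics/s27.png

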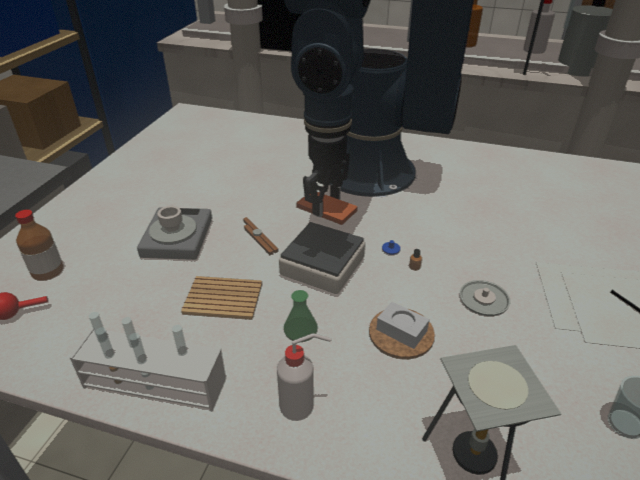

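```bash
python3 -m handwheel '[[0,0,0,0,0,-2.2],[0,0,0,0,0,-4],[0,0,0,0,0,-5],[0,0,0,0,0,-5],[0,0,0,0,0,-5],[0,0,0,0,0,-4],[0,0,0,0,0,-3],[0,0,0,0,0,0]]'
python3 -m handwheel '[[-0.007,0.0042,0,0,0,0],[-0.013,0.0077,0,0,0,0],[-0.017,0.0102,0,0,0,0],[-0.017,0.0102,0,0,0,0],[-0.017,0.0102,0,0,0,0],[-0.017,0.0102,0,0,0,0],[-0.017,0.0102,0,0,0,0],[-0.017,0.0102,0,0,0,0]]'
python3 -m handwheel '[[-0.017,0.0102,0,0,0,0],[-0.017,0.0102,0,0,0,0],[-0.017,0.0102,0,0,0,0],[-0.015,0.0085,0,0,0,0],[-0.011,0.0065,0,0,0,0],[-0.007,0.0044,0,0,0,0],[-0.0033,0.002,0,0,0,0],[0,0,0,0,0,0]]'
python3 -c "
from h import *; goto(.6237,-.1769,-.027,11.4)
c=eyes.camera('wrist'); save(c['image'],'w28.png')
K=lambda a,b:np.array([.6237,-.1769,.012])+a*np.array([np.cos(np.radians(11.4)),np.sin(np.radians(11.4)),0])+b*np.array([-np.sin(np.radians(11.4)),np.cos(np.radians(11.4)),0])
print(project(c,[K(-.055,.075),K(.055,.075),K(-.055,0),K(.055,0)],True))"
```

```text
time: 46.55
tool_pos: [0.4587, 0.0036, 0.1199]
orientation: [-0.001, 0.633, 0.774, -0.0]
ft_force: [-1.3, -0.4, -1.8]
width: 0.704
time: 47.35
tool_pos: [0.556, -0.1033, 0.1203]
orientation: [-0.0, 0.634, 0.773, -0.0]
ft_force: [0.6, 1.0, -1.0]
width: 0.705
time: 48.15
tool_pos: [0.6233, -0.1773, 0.1203]
orientation: [-0.0, 0.634, 0.773, -0.0]
ft_force: [0.7, 0.6, -1.8]
width: 0.703
t 48.15 pos [ 0.6233 -0.1773  0.1203] yawY 11.34 tilt 0.02 w 60.1 F [ 0.7  0.6 -1.8] j [-0.28  0.55  0.26  1.29 -0.    1.1 ]
shift(now) [0.0003 0.0006 0.1473] world d [ 0.0004  0.0004 -0.1473]
turn tool z -0.06 shift(after turn) [0.0003 0.0006 0.1473]
[[247.89097096 124.45174025]
 [390.18938771 124.35599698]
 [251.67425711 217.19928013]
 [386.53138274 217.08136023]]
```

View pics/w28.png

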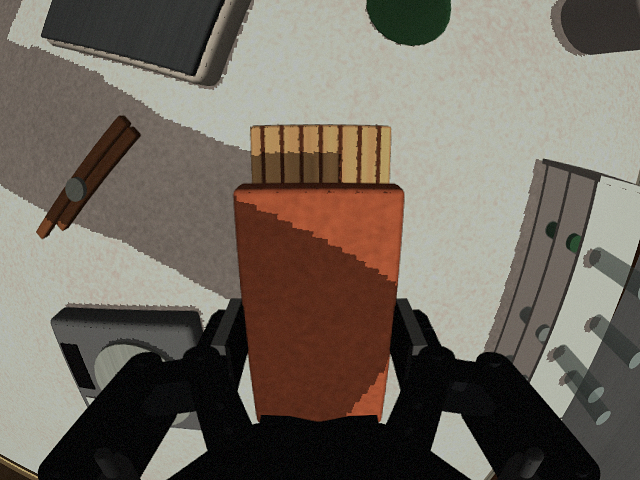

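```bash
python3 -m handwheel '[[0.0003,0.0006,0.008,0,0,0],[0,0,0.018,0,0,0],[0,0,0.023,0,0,0],[0,0,0.024,0,0,0],[0,0,0.024,0,0,0],[0,0,0.02,0,0,0],[0,0,0.012,0,0,0],[0,0,0.004,0,0,0]]'
python3 -m handwheel '[[0,0,0.003,0,0,0],[0,0,0.003,0,0,0],[0,0,0.002,0,0,0],[0,0,0.001,0,0,0],[0,0,0,0,0,0],[0,0,0,0,0,0],[0,0,0,0,0,0],[0,0,0,0,0,0]]'
python3 -c "
from h import *; goto(.6237,-.1769,-.027,11.4)"
```

```text
time: 49.0
tool_pos: [0.6228, -0.1759, -0.0136]
orientation: [-0.001, 0.633, 0.774, -0.0]
ft_force: [0.3, -0.5, -1.5]
width: 0.703
time: 49.8
tool_pos: [0.6238, -0.1765, -0.0212]
orientation: [0.0, 0.634, 0.774, 0.0]
ft_force: [0.2, 0.5, -2.0]
width: 0.706
t 49.8 pos [ 0.6238 -0.1765 -0.0212] yawY 11.38 tilt 0.01 w 60.3 F [ 0.2  0.5 -2. ] j [-0.28  0.63  0.03  0.98  0.    1.1 ]
shift(now) [-0.0004 -0.0002  0.0058] world d [-0.0001 -0.0004 -0.0058]
turn tool z -0.02 shift(after turn) [-0.0004 -0.0002  0.0058]
```

```bash
python3 -m handwheel '[[0,0,0.001,0,0,0],[0,0,0.001,0,0,0],[0,0,0.001,0,0,0],[0,0,0.001,0,0,0],[0,0,0.0005,0,0,0],[0,0,0,0,0,0],[0,0,0,0,0,0],[0,0,0,0,0,0]]'
python3 -m handwheel '[[0,0,0.0005,0,0,0],[0,0,0.0005,0,0,0],[0,0,0,0,0,0],[0,0,0,0,0,0],[0,0,0,0,0,0],[0,0,0,0,0,0],[0,0,0,0,0,0],[0,0,0,0,0,0]]'
python3 -c "
from h import *; goto(.6237,-.1769,-.027,11.4)"
```

```text
time: 50.6
tool_pos: [0.6237, -0.1765, -0.0258]
orientation: [0.0, 0.634, 0.774, 0.0]
ft_force: [1.2, 0.0, -2.0]
width: 0.703
time: 51.4
tool_pos: [0.6238, -0.1765, -0.0266]
orientation: [0.0, 0.634, 0.774, 0.0]
ft_force: [-2.9, -0.0, 5.8]
width: 0.704
t 51.4 pos [ 0.6238 -0.1765 -0.0266] yawY 11.38 tilt 0.01 w 60.2 F [-2.9 -0.   5.8] j [-0.28  0.63  0.03  0.96  0.    1.1 ]
shift(now) [-0.0004 -0.0002  0.0004] world d [-0.0001 -0.0004 -0.0004]
turn tool z -0.02 shift(after turn) [-0.0004 -0.0002  0.0004]
```

```bash
python3 -m handwheel '[[0,0,0,0,0,0],[0,0,0,0,0,0],[0,0,0,0,0,0],[0,0,0,0,0,0],[0,0,0,0,0,0],[0,0,-0.005,0,0,0],[0,0,-0.01,0,0,0],[0,0,-0.02,0,0,0]]' 0.0854
python3 -m handwheel '[[0,0,-0.025,0,0,0],[0,0,-0.028,0,0,0],[0,0,-0.028,0,0,0],[0,0,-0.028,0,0,0],[0,0,-0.02,0,0,0],[0,0,-0.01,0,0,0],[0,0,0,0,0,0],[0,0,0,0,0,0]]'
python3 - <<'E'
from h import *
goto(.6237,-.1769,.2,11.4)
c=eyes.camera('wrist'); im=c["image"]; save(im,'w29.png')
hsv=cv2.cvtColor(im,cv2.COLOR_RGB2HSV).astype(int)
m=((hsv[...,1]>130)&(hsv[...,0]<13)).astype(np.uint8); m[:150]=0;m[330:]=0; m[:,:220]=0; m[:,420:]=0
cs,_=cv2.findContours(m,0,1); k=max(cs,key=cv2.contourArea)[:,0]
print("tile",cv2.minAreaRect((onplane(c,k,.026,True)[:,:2]*1000).astype(np.float32)))
c=eyes.camera('top'); save(c["image"],'t29.png')
c=eyes.camera('scene'); save(c["image"],'s29.png')
E
```

```text
time: 52.2
tool_pos: [0.6229, -0.1762, 0.0081]
orientation: [-0.001, 0.634, 0.774, -0.0]
ft_force: [-0.2, -1.2, 0.1]
width: 0.999
time: 53.0
tool_pos: [0.6234, -0.1764, 0.1464]
orientation: [-0.0, 0.634, 0.774, -0.0]
ft_force: [-0.2, -0.4, -0.1]
width: 1.001
t 53.0 pos [ 0.6234 -0.1764  0.1464] yawY 11.37 tilt 0.05 w 85.5 F [-0.2 -0.4 -0.1] j [-0.28  0.54  0.32  1.35 -0.    1.1 ]
shift(now) [-0.0005  0.0001 -0.0536] world d [ 0.0003 -0.0005  0.0536]
turn tool z -0.03 shift(after turn) [-0.0005  0.0001 -0.0536]
tile ((625.2418212890625, -183.86181640625), (62.338199615478516, 122.34925842285156), 11.255167007446289)
```

View pics/w29.png

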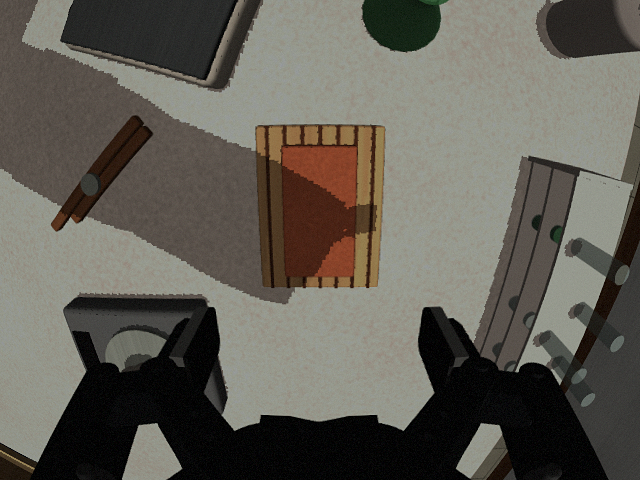

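View pics/t29.png

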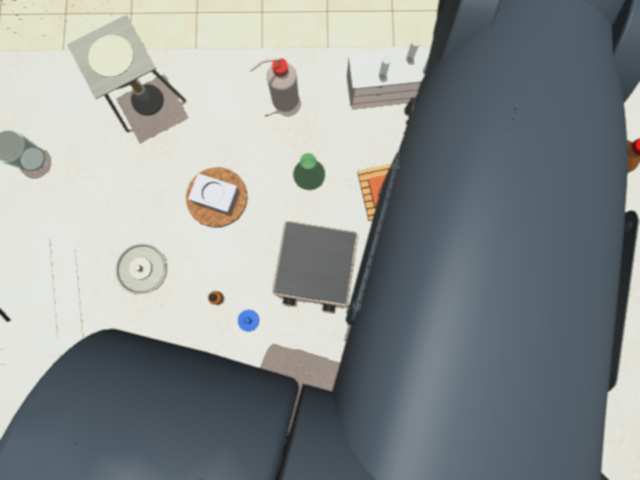

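View pics/s29.png

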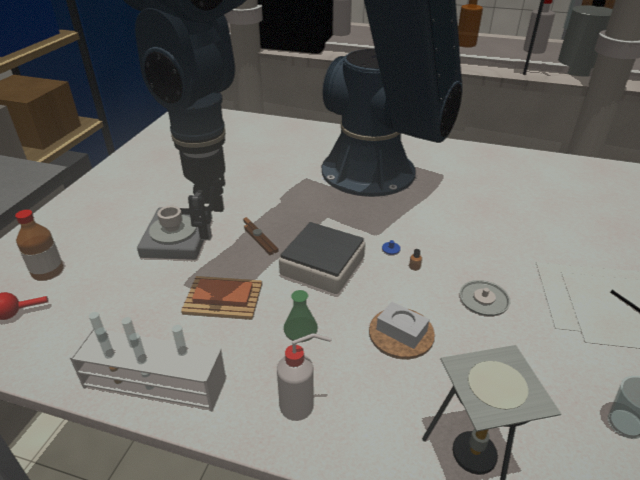

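Run:
```python
from h import *
c=eyes.camera('wrist'); save(crop(c["image"],245,115,395,300,3),'w30.png')
t=onplane(c,[[282,146.5],[356,146.5],[355,276.5],[285,276.5]],.026,True); b=onplane(c,[[256,126],[385,126],[379,287],[264,287]],.012,True)
print(t[:,:2].mean(0),b[:,:2].mean(0), np.linalg.norm(t[0]-t[3]),np.linalg.norm(b[0]-b[3]))
```

```text
[ 0.62398624 -0.17700902] [ 0.62547152 -0.17727706] 0.11446746389677663 0.14911376439809834
```

View pics/w30.png

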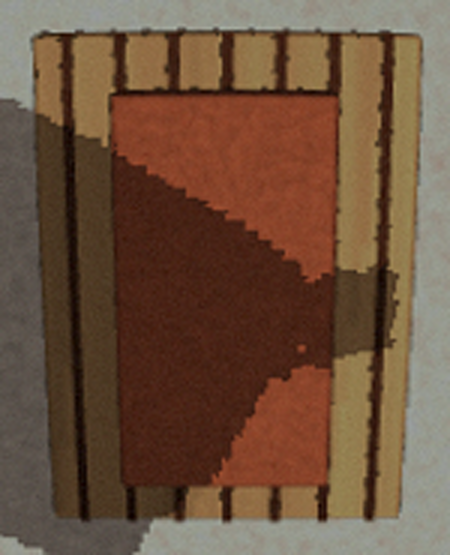

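```bash
python3 -m handwheel '[[0,0,-0.01,0,0,0],[0,0,-0.01,0,0,0],[0,0,0,0,0,0],[0,0,0,0,0,0],[0,0,0,0,0,0],[0,0,0,0,0,0],[0,0,0,0,0,0],[0,0,0,0,0,0]]'
python3 -c "
from h import *; job.hand_in()"
```

```text
time: 54.0
tool_pos: [0.6236, -0.1764, 0.1671]
orientation: [-0.0, 0.634, 0.774, -0.0]
ft_force: [-1.1, 0.8, -0.4]
width: 1.0
the job is handed in; nothing more can be done
```

The stack is apart and the job was handed in at about 54 s of robot time. The hand-in reports no verdict, so what follows rests on my own checks.

| Piece | Where it is now | Last check |
|---|---|---|
| Lid | In the steel dish, knob up | Looked centred in the wrist, top and scene views |
| Crucible | On the balance pan, upright | Released with the tool about 0.5 mm from the measured pan centre. Later only seen in the scene view |
| Block | On the cork mat, right way up | Released with the tool within about 1 mm of the mat centre. Sits in the middle in the top view |
| Tile | On the wooden board, lengthwise | Measured about 1.5 mm from the board centre, parallel to it |

In the last pictures the flask stood upright and looked unmoved, though I did not measure it. Nothing was dropped, and the open gripper was well clear of everything at hand-in.

**What went wrong or disagreed:**
- **First lid grasp missed.** It closed above the knob because the fingertips end about 39–43 mm short of the reported tool point. I corrected for this from then on.
- **Second lid grasp pressed too hard.** The finger ends pushed on the lid's disc with about 43 N at the wrist, so I opened, raised the tool 2.5 mm and gripped again. That is under the 120 N wrist limit, and it was the fingers rather than the gripper's body that touched.
- **One tile measurement was off.** A colour mask put the tile 7 mm off centre, but it had also picked up board pixels (it read the tile 6 mm too long). The corner measurement in the table replaced it.

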